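Clear the tube-opening station for the next batch

ROBOT

A 6-joint arm with a two-finger parallel gripper is mounted at the origin on the work surface. World frame = base frame: x ahead of the robot, y to its left, z up, the work surface at z = 0. Lengths are in m, angles in degrees, forces in N, time in s.
With the tool pointing down it reaches from about 0.4 to 0.825 m from the base axis. Payload 7 kg.
Tool frame: the origin (TCP) lies on the centre line of the jaws, within the pads' length; the fingertips stand r.nose_length ahead of it and the grasp point (between the pads) lies 2 mm behind it (r.nose_length is the distance from the TCP to the fingertips, in m); z points along the fingers, y is the direction in which the jaws open and shut (so a half turn about z gives the same grasp; the last joint's range is limited). The gripper opens to 88 mm and grips with 3 to 60 N. Pads are 19 mm wide; open, the fingers measure 130 mm over their backs; the gripper's body (78 mm by 193 mm) begins 47 mm behind the grasp point.
Start: joints at [79.991, 20.546, 0.682, 0, -70.136, -16.507], TCP at [0.301, 0.604, 0.244] pointing down, gripper open.
Joint ranges: [-176.03, 176.03], [-82.01, 121.73], [-58.28, 71.71], [-173.87, 95.51], [-174.79, -0.11], [-173.66, 173.66]. Speed limits (degrees/s): [136.94, 136.94, 172.46, 180, 180, 180].

INTERFACE

Orientations are given as [roll, pitch, yaw] about the fixed x, y, z axes, in that order (R = Rz(yaw) Ry(pitch) Rx(roll)).
In Python, from plant import r gives the robot as it stands.
- The arm moves only by the tool apply_moves, never from a script. Its argument "targets" is a list of rows, each a list of 3 entries, a list of its own where there are three numbers: the shift along the tool's x, y, z scaled (see below), then the turn, a rotation vector about the tool's x, y, z scaled (see below), then the finger opening in mm, from 0 to 87.6. A call has 1 to 5 rows; each row shifts and turns the pose as measured when the row begins, along the tool's axes as they then stand; what a row does not reach is not made up. The controller multiplies each number of a shift by 0.04 m and each number of a turn by 8 degrees. A row lasts 1/10 s, in which the tool goes at most 50 mm and 8.59 degrees, less where a joint would pass 70% of its speed; a pose out of reach is approached as far as the arm can. A call with a number of a shift or a turn outside -1 to 1 is refused whole. A call with a gripper value outside its range is refused whole. The fingers move at their own pace and stop on an object; "squeeze" is the grip in N (left out, the last holds). Time passes only in rows, so rows that do not move let the fingers close. It gives the time, the measured TCP pose, the force and the opening at its end, in the units of the state.
- r.get_state(): the state, without advancing time (a new reading comes with each control period).
- r.capture(name): name is "scene" or "top" or "wrist"; returns a dict with "img" (400x640x3 uint8, blue, green, red), "z_map" (400x640 float32, m along the optical axis (not along the pixel's ray), 0 where there is no reading), "fx", "fy", "cx", "cy" (pixels), "camera_from_world" (4x4, takes a point from world to camera coordinates); the wrist camera has in their place "mount" (4x4, takes a point from camera to tool coordinates, whose origin is the TCP and whose axes are the flange's). Camera axes: x right, y up, looking along -z (the intrinsics and any distortion apply to the point x, -y, -z); pixel columns grow to the right and rows downward; lengths in m; the calibration is good to about 2 mm. A picture is of the moment at which its call begins: read the wrist's pose just before it.
- r.close_job(): hands the job in, once; it reports no verdict.
The state is a dict: "time_s": time; "joints": joint angles; "qd": joint speeds; "joint_torque": joint torques, N m; "tcp_pos": TCP position; "eef_rot": TCP orientation; "contact_force": force on the tool from outside, world axes, zero at the start; "moment": the same for the moment, N m; "gripper_width": finger opening in m.
Only numpy, scipy, OpenCV 4.12 (cv2) and the standard library are available. Lean on these libraries where they do the work, as an engineer would, in place of code of your own. Each camera call takes 0.05 s, during which the arm holds its last target.

TASK

Clear down the tube-opening station for the next batch: first lay every pipette in a rest of the tool stand, lying in both notches, then pull the yellow waste tray out to its stop and, with the scraper from its dock, wipe all the purple tabs off the white board over its open front edge into the tray; the tabs are contaminated, so never touch them with the robot itself. Once the board is clear, stand the small six-tube rack upright in the middle of it. Finish with the scraper seated back in its dock, the pipettes in their rests and the tray pushed fully home with all the tabs in it, and leave the large tube rack, the tub and the printer where they are.

Things in the scene. Friction and masses are not known exactly. Their poses are not given: they have to be found in the camera images.
- station: Tube-opening station, fixed: white board 260 (its x) x 220 mm (y), top 70 mm above the bench. Grey lips 12 mm high along both sides (bare board between: y -90 to +90 mm) and the back (inner face x = +120 mm); the front edge, x = -130 mm, is open. Origin: on the bench under the board's centre; -x points out of the front, where the tray pulls out, roughly to the robot's right; z up.
- tray (a joint): The yellow waste tray under the board, in m: 0 = fully home in the station, 0.110 = out against its stop (along the station's -x). It may start a few mm open. About 1.5 N of friction, stays where it is left.
- tray_grip (a point): Grip point on the tray's steel pull, moves with the tray: upright flange 100 mm long (station's y), 10 mm thick (x), top 50 mm above the bench; behind it a gap 30 mm wide to the yellow front, closed below by a ledge at 12 mm. Site: mid-flange, 38 mm above the bench, 43 mm in front of the board's edge when the tray is home. Axes as the station's.
- tray_floor (a point): Middle of the tray's floor, moving with the tray, 8 mm above the bench; inside the tray measures 210 mm (x) by 194 mm (y), walls 38 mm high above the floor (front panel 48 mm). Axes as the station's. At the stop 110 mm of the tray lie open in front of the board's edge, the rest is under the board.
- stand: Tool stand, fixed: aluminium base plate 160 mm (x) by 250 mm (y) by 6 mm, with two pipette rests and a scraper dock side by side, all running along its x. Origin: on the bench under the plate's centre.
- rest_a (a point): Pipette rest (left rest, at y = +86 mm of the stand): two white saddles 8 mm thick, 90 mm apart along the stand's x, each with a U notch 38 mm wide, its bottom 20 mm and top 44 mm above the bench. Site: midway between the saddles at notch-bottom height. The pipette lies along the stand's x in both notches, either way round; any pipette in any rest.
- rest_b (a point): Pipette rest (middle rest, at y = +9 mm of the stand): two white saddles 8 mm thick, 90 mm apart along the stand's x, each with a U notch 38 mm wide, its bottom 20 mm and top 44 mm above the bench. Site: midway between the saddles at notch-bottom height. The pipette lies along the stand's x in both notches, either way round; any pipette in any rest.
- dock (a point): Scraper dock: slot 18 mm wide (stand's y), 126 mm long (x), between white walls 10 mm thick with tops 44 mm above the bench. The blade goes down into the slot until the handle block rests on the walls. Site: where the scraper's origin lies when seated, 8 mm above the bench, mid-slot.
- scraper: Scraper, 180 g, starts standing in the dock: dark blade 116 mm (x) by 10 mm (y) by 36 mm high, under a blue handle block 120 mm (x) by 30 mm (y), from 36 to 80 mm above the blade's edge. Origin: middle of the blade's lower edge; z up along the handle. Grip the block across its 30 mm.
- pipette_blue: Pipette with blue shaft and button, 120 g, lying on the bench in front of the tray (may be absent): grey flat-sided body 130 mm long (x), 28 mm wide (y), 26 mm high (z); thin shaft reaches 150 mm on the +x side, plunger button 91 mm on the -x side. Origin: centre of the grey body (13 mm above the bench), centre of mass within 10 mm of it.
- pipette_orange: Pipette with orange shaft and button, 120 g, lying on the bench in front of the tray (may be absent): grey flat-sided body 130 mm long (x), 28 mm wide (y), 26 mm high (z); thin shaft reaches 150 mm on the +x side, plunger button 91 mm on the -x side. Origin: centre of the grey body (13 mm above the bench), centre of mass within 10 mm of it.
- tab1: Snapped-off purple plastic closure tab, 26 x 18 x 8 mm, 10 g, lying flat on the white board (may be absent; 4 to 8 of the tabs are there). Origin: middle of its underside.
- tab2: Snapped-off purple plastic closure tab, 26 x 18 x 8 mm, 10 g, lying flat on the white board (may be absent; 4 to 8 of the tabs are there). Origin: middle of its underside.
- tab3: Snapped-off purple plastic closure tab, 26 x 18 x 8 mm, 10 g, lying flat on the white board (may be absent; 4 to 8 of the tabs are there). Origin: middle of its underside.
- tab4: Snapped-off purple plastic closure tab, 26 x 18 x 8 mm, 10 g, lying flat on the white board (may be absent; 4 to 8 of the tabs are there). Origin: middle of its underside.
- tab5: Snapped-off purple plastic closure tab, 26 x 18 x 8 mm, 10 g, lying flat on the white board (may be absent; 4 to 8 of the tabs are there). Origin: middle of its underside.
- tab6: Snapped-off purple plastic closure tab, 26 x 18 x 8 mm, 10 g, lying flat on the white board (may be absent; 4 to 8 of the tabs are there). Origin: middle of its underside.
- tab7: Snapped-off purple plastic closure tab, 26 x 18 x 8 mm, 10 g, lying flat on the white board (may be absent; 4 to 8 of the tabs are there). Origin: middle of its underside.
- tab8: Snapped-off purple plastic closure tab, 26 x 18 x 8 mm, 10 g, lying flat on the white board (may be absent; 4 to 8 of the tabs are there). Origin: middle of its underside.
- six_rack: Small white foam rack for the next batch, starts on the bench behind the station: block 72 (x) x 50 (y) x 40 mm high holding six purple-capped tubes, cap tops 76 mm above its underside, 250 g. Grip the block across its 50 mm (y). Origin: middle of its underside; z up.
- tube_rack: Large white rack, 75 x 159 mm, full of purple-capped tubes, 90 mm high; loose. Not part of the job. Origin: middle of its underside.
- swab_tub: Open blue tub, 84 mm wide, 70 mm high; loose. Not part of the job. Origin: middle of its underside.
- label_printer: Small cream label printer, 100 x 85 x 50 mm; loose. Not part of the job. Origin: middle of its underside.
Mind the look-alikes: they are no part of the job. What is shaped like the six_rack but orange is not meant.

How it is judged (in metres and radians):
On the way, in this order (a step that is already met when the one before it is completed fails the run):
1. every pipette lies in a rest of the stand (((x of pipette_blue in the frame of rest_a between -0.025 and 0.025 m and y of pipette_blue in the frame of rest_a between -0.009 and 0.009 m and z of pipette_blue in the frame of rest_a between 0.007 and 0.02 m and angle between the x axis of pipette_blue and the x axis of stand, either way round below 0.12 rad) or (x of pipette_blue in the frame of rest_b between -0.025 and 0.025 m and y of pipette_blue in the frame of rest_b between -0.009 and 0.009 m and z of pipette_blue in the frame of rest_b between 0.007 and 0.02 m and angle between the x axis of pipette_blue and the x axis of stand, either way round below 0.12 rad)) and ((x of pipette_orange in the frame of rest_a between -0.025 and 0.025 m and y of pipette_orange in the frame of rest_a between -0.009 and 0.009 m and z of pipette_orange in the frame of rest_a between 0.007 and 0.02 m and angle between the x axis of pipette_orange and the x axis of stand, either way round below 0.12 rad) or (x of pipette_orange in the frame of rest_b between -0.025 and 0.025 m and y of pipette_orange in the frame of rest_b between -0.009 and 0.009 m and z of pipette_orange in the frame of rest_b between 0.007 and 0.02 m and angle between the x axis of pipette_orange and the x axis of stand, either way round below 0.12 rad))), for 0.3 s.
2. the waste tray is pulled out to its stop (value of joint tray above 0.104 m), for 0.2 s.
3. all the tabs lie in the waste tray (x of tab1 in the frame of tray_floor between -0.107 and 0.107 m and y of tab1 in the frame of tray_floor between -0.099 and 0.099 m and z of tab1 in the frame of tray_floor between -0.004 and 0.042 m and x of tab2 in the frame of tray_floor between -0.107 and 0.107 m and y of tab2 in the frame of tray_floor between -0.099 and 0.099 m and z of tab2 in the frame of tray_floor between -0.004 and 0.042 m and x of tab3 in the frame of tray_floor between -0.107 and 0.107 m and y of tab3 in the frame of tray_floor between -0.099 and 0.099 m and z of tab3 in the frame of tray_floor between -0.004 and 0.042 m and x of tab4 in the frame of tray_floor between -0.107 and 0.107 m and y of tab4 in the frame of tray_floor between -0.099 and 0.099 m and z of tab4 in the frame of tray_floor between -0.004 and 0.042 m and x of tab5 in the frame of tray_floor between -0.107 and 0.107 m and y of tab5 in the frame of tray_floor between -0.099 and 0.099 m and z of tab5 in the frame of tray_floor between -0.004 and 0.042 m and x of tab6 in the frame of tray_floor between -0.107 and 0.107 m and y of tab6 in the frame of tray_floor between -0.099 and 0.099 m and z of tab6 in the frame of tray_floor between -0.004 and 0.042 m and x of tab7 in the frame of tray_floor between -0.107 and 0.107 m and y of tab7 in the frame of tray_floor between -0.099 and 0.099 m and z of tab7 in the frame of tray_floor between -0.004 and 0.042 m and x of tab8 in the frame of tray_floor between -0.107 and 0.107 m and y of tab8 in the frame of tray_floor between -0.099 and 0.099 m and z of tab8 in the frame of tray_floor between -0.004 and 0.042 m), for 0.3 s.
4. the six-tube rack stands on the cleared board (x of six_rack in the frame of station between -0.05 and 0.05 m and y of six_rack in the frame of station between -0.04 and 0.04 m and z of six_rack in the frame of station between 0.066 and 0.075 m and angle between six_rack's own z axis and vertical below 0.08 rad), for 0.2 s.
At the end, for the whole second after the job is handed in: All tabs inside the tray, tray home (6 mm); scraper upright in its dock (9 mm, 5 mm in height, 0.1 rad); each pipette down in both notches of a rest (25 mm along it, 0.12 rad); six-tube rack upright on the board, within 50 mm (x) and 40 mm (y) of its middle; all at rest (all of step 1 and all of step 3 and all of step 4 and horizontal distance between scraper and dock below 0.009 m and z of scraper in the frame of dock between -0.005 and 0.005 m and angle between scraper's own z axis and vertical below 0.1 rad and angle between the x axis of scraper and the x axis of stand, either way round below 0.1 rad and value of joint tray below 0.006 m and linear speed of each of tab1, tab2, tab3, tab4, tab5, tab6, tab7, tab8, pipette_blue, pipette_orange, scraper, six_rack below 0.03 m/s); the robot touches nothing.
It fails at once if the robot itself touches a tab (more than 0.5 N) (contact force between any of the fingers, the arm and tab1 above 0.5 N or contact force between any of the fingers, the arm and tab2 above 0.5 N or contact force between any of the fingers, the arm and tab3 above 0.5 N or contact force between any of the fingers, the arm and tab4 above 0.5 N or contact force between any of the fingers, the arm and tab5 above 0.5 N or contact force between any of the fingers, the arm and tab6 above 0.5 N or contact force between any of the fingers, the arm and tab7 above 0.5 N or contact force between any of the fingers, the arm and tab8 above 0.5 N).
It fails at once if the large tube rack, the tub or the printer is moved more than 30 mm (distance of any of tube_rack, swab_tub, label_printer from where it was at the start of the episode above 0.03 m).
Of tab1, tab2, tab3, tab4, tab5, tab6, tab7, tab8 only 4 to 8 are there at a start; the rules pass over those that are not, and their reading is None.
Of pipette_blue, pipette_orange only 1 to 2 are there at a start; the rules pass over those that are not, and their reading is None.
At some moment in a run one of tab1, tab2, tab3, tab4, tab5, tab6, tab7, tab8, pipette_blue, pipette_orange may be knocked a few centimetres aside while the robot is not near it.
It also fails if it takes over 208 s, if anything falls off the work surface, if the arm or the gripper's body presses on something with over 40 N, if the wrist force passes 120 N, or if a joint passes its speed limit or range.

## Working session

There is one attempt and no reset: what is moved stays moved. The work goes in short steps, Python scripts to look and compute and a tool call to move; the robot and the scene stay as the last step left them, time stands still between calls to the robot, and variables do not carry over. Pictures are saved under pics/ and viewed, and the job is handed in when it is done.

Besides the shell and the picture viewer there is one more tool, called after "Call:" as name(argument=value, ...) on one line, values as JSON. apply_moves: Moves the arm, as the interface text tells. Its arguments: {"type":"object","properties":{"targets":{"type":"array","items":{"type":"array"}},"squeeze":{"type":"number"}},"required":["targets"]}

```bash
ls -la; mkdir -p pics; python3 - <<'E'
from plant import r
import cv2,json
print(r.get_state(), r.nose_length)
for n in ("scene","top","wrist"):
    c=r.capture(n); cv2.imwrite(f"pics/{n}0.png",c["img"])
    print(n,{k:(v.tolist() if hasattr(v,'tolist') else v) for k,v in c.items() if k not in("img","z_map")})
E
```

```text
total 12
drwxr-xr-x  3 agent agent 4096 Dec  6 20:20 .
drwxr-xr-x 23 root  root  4096 Dec  6 20:19 ..
drwxr-xr-x  2 agent agent 4096 Dec  6 20:20 pics
{'time_s': 0.0, 'joints': array([ 7.99903921e+01,  2.05906050e+01,  6.32575682e-01, -2.06666799e-02,
       -7.01354436e+01, -1.65079658e+01]), 'qd': array([ 0.01921049,  0.02922272, -0.11555867, -0.02369265,  0.08659105,
        0.09908877]), 'joint_torque': array([ 2.61191781e-05, -5.82717204e+01,  2.93038023e+01,  6.99697495e+00,
        6.69153917e-03, -1.56133833e-04]), 'tcp_pos': array([0.30116855, 0.60356043, 0.24262121]), 'eef_rot': array([ 1.79904859e+02, -7.93575197e-03, -2.65246054e+01]), 'contact_force': array([-0.50191567, -0.29843306, -0.4491014 ]), 'moment': array([ 0.03153259, -0.03001549,  0.05622827]), 'gripper_width': 0.08782112865277976} 0.017
scene {'fx': 516.0434457467956, 'fy': 516.0434457467956, 'cx': 321.2594975921152, 'cy': 196.49495094790166, 'camera_from_world': [[0.5625877374279311, 0.826718721119735, 0.005585145107428306, -0.41216497636084], [-0.6073457330345576, 0.4087005651548453, 0.6812451897861928, 0.2
[... 248 characters left out ...]
rld': [[-0.020976392979635793, -0.9997665000078149, -0.005190028871606742, 0.08161660035857722], [0.9918773392606148, -0.02146171688917322, 0.1253743935955522, -0.6133513994741483], [-0.12545650560591648, -0.0025179694782112017, 0.9920959253171338, -1.207810015816535], [0.0, 0.0, 0.0, 1.0]]}
wrist {'fx': 347.57063700973714, 'fy': 347.57063700973714, 'cx': 319.9722404738359, 'cy': 195.57205360684867, 'mount': [[-0.0004498391460089743, 0.9535641873097481, 0.3011895388705295, 0.08154122610057614], [0.9999990391193481, 3.401203142701808e-05, 0.0013858584206675774, 0.0012120749668612651], [0.001311260890568792, 0.3011898728766976, -0.9535632863483134, -0.14139614032086956], [0.0, 0.0, 0.0, 1.0]]}
```

View pics/scene0.png

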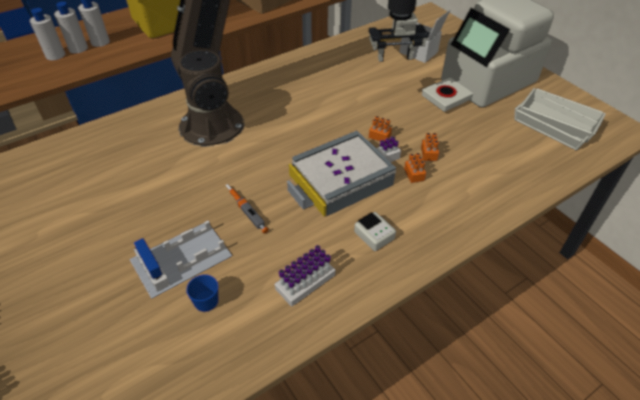

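View pics/top0.png

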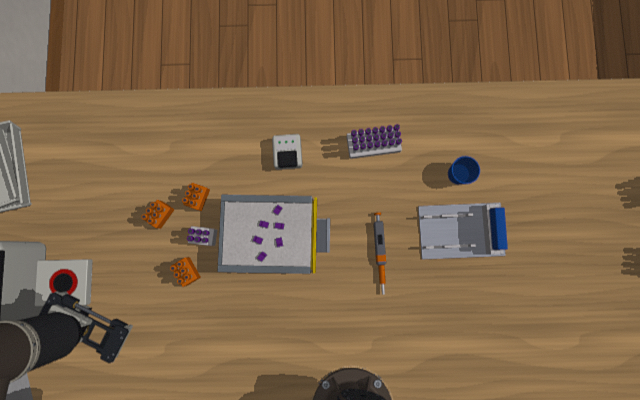

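View pics/wrist0.png

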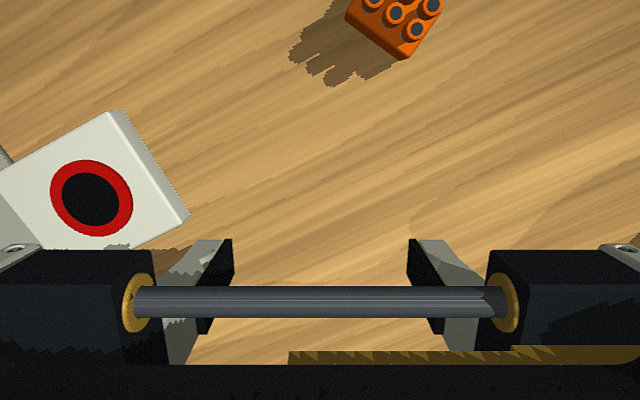

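Scene 0: one pipette only, orange, at top-image (380,255). The station is centred at (267,233) with six tabs on it, the stand is at (460,232) and the white six-rack is at (199,236). Next I'll measure.

```bash
cat > h.py <<'E'
import numpy as np, cv2
from plant import r
from scipy.spatial.transform import Rotation as R
def ray(c,uv):
    M=c["camera_from_world"] if "camera_from_world" in c else np.linalg.inv(c["wfc"])
    M=np.asarray(M); Rm=M[:3,:3]; o=-Rm.T@M[:3,3]
    uv=np.atleast_2d(uv).astype(float)
    d=np.c_[(uv[:,0]-c["cx"])/c["fx"],-(uv[:,1]-c["cy"])/c["fy"],-np.ones(len(uv))]
    return o,d@Rm
def onplane(c,uv,z):
    o,d=ray(c,uv); t=(z-o[2])/d[:,2]; return o+d*t[:,None]
def cloud(c):
    h,w=c["z_map"].shape; v,u=np.mgrid[:h,:w]
    o,d=ray(c,np.c_[u.ravel(),v.ravel()]); 
    return (o+d*c["z_map"].ravel()[:,None]).reshape(h,w,3)
def proj(c,P):
    M=np.asarray(c["camera_from_world"]) if "camera_from_world" in c else np.linalg.inv(c["wfc"])
    p=np.atleast_2d(P)@M[:3,:3].T+M[:3,3]
    return np.c_[c["cx"]-c["fx"]*p[:,0]/p[:,2], c["cy"]+c["fy"]*p[:,1]/p[:,2]]
def toolT(s=None):
    s=s or r.get_state(); T=np.eye(4); T[:3,:3]=R.from_euler('xyz',s["eef_rot"],degrees=True).as_matrix(); T[:3,3]=s["tcp_pos"]; return T
def cap(n):
    T=toolT(); c=r.capture(n)
    if n=="wrist": c["wfc"]=T@np.asarray(c["mount"])
    return c
def save(img,name,crop=None,s=1):
    if crop: img=img[crop[1]:crop[3],crop[0]:crop[2]]
    cv2.imwrite(f"pics/{name}.png",cv2.resize(img,None,fx=s,fy=s,interpolation=cv2.INTER_CUBIC))
def rect(pts):
    (c,(w,h),a)=cv2.minAreaRect(pts.astype(np.float32))
    return c,w,h,a
def delta(pos,yaw,T=None):
    """tool-frame shift(m) and rotvec(deg) to get to pos with tool down, yaw (deg as in eef_rot with roll 180)"""
    T=toolT() if T is None else T
    d=T[:3,:3].T@(np.array(pos)-T[:3,3])
    Rt=R.from_euler('xyz',[180,0,yaw],degrees=True)
    rv=(R.from_matrix(T[:3,:3]).inv()*Rt).as_rotvec(degrees=True)
    return d,rv
def go(pos,yaw):
    s=r.get_state();d,rv=delta(pos,yaw,toolT(s))
    print("at",s["tcp_pos"].round(4),s["eef_rot"].round(1),"w",round(s["gripper_width"]*1000,1),"F",s["contact_force"].round(1),"t",round(s["time_s"],1))
    print(" shift units",(d/0.04).round(2)," turn units",(rv/8).round(2))
E
python3 - <<'E'
from h import *
c=cap("top"); P=cloud(c); img=c["img"]; hsv=cv2.cvtColor(img,cv2.COLOR_BGR2HSV)
save(img,"topcrop",(120,110,520,300),2)
np.save("P0.npy",P); 
def rep(name,m,box=None,mn=8):
    if box: mm=np.zeros_like(m);x0,y0,x1,y1=box;mm[y0:y1,x0:x1]=m[y0:y1,x0:x1];m=mm
    n,l,st,ce=cv2.connectedComponentsWithStats(m.astype(np.uint8))
    for i in range(1,n):
        if st[i,4]<mn: continue
        p=P[l==i]; q=rect(p[:,:2])
        print(name,ce[i].round(1),"n",st[i,4],"rect",np.round(q[0],4),round(q[1],4),round(q[2],4),round(q[3],1),"z",np.percentile(p[:,2],[5,50,95]).round(3))
H,S,V=cv2.split(hsv)
rep("purple",(H>125)&(H<160)&(S>90),(180,180,330,290))
rep("yellow",(H>22)&(H<33)&(S>180)&(V>100),(280,180,345,290),20)
rep("blue",(H>105)&(H<125)&(S>150),(400,150,520,290))
rep("orange",(H>5)&(H<15)&(S>190)&(V>150),(350,200,400,310),5)
z=P[...,2]; 
rep("board",(z>0.062)&(z<0.09),(200,180,330,290),50)
rep("pull",(z>0.035)&(z<0.055),(310,180,350,290),20)
rep("pip",(z>0.012)&(z<0.05),(355,200,405,310),10)
rep("stand",(z>0.003),(405,190,520,275),10)
rep("saddles",(z>0.03),(405,190,485,275),4)
rep("plate",(z>0.003)&(z<0.015),(405,190,520,275),10)
rep("six",(z>0.01),(180,218,222,252),10)
rep("others",(z>0.01),(260,110,490,192),10)
E
```

```text
purple [277.2 209.5] n 50 rect [0.5744 0.2017] 0.0175 0.0237 55.0 z [0.076 0.079 0.082]
purple [263.6 223.8] n 50 rect [0.5346 0.2409] 0.0254 0.0153 70.6 z [0.075 0.078 0.081]
purple [279.  225.4] n 49 rect [0.5285 0.1972] 0.023 0.0146 88.9 z [0.074 0.078 0.081]
purple [198.2 231.7] n 73 rect [0.5182 0.4415] 0.083 0.0147 81.4 z [0.062 0.075 0.079]
purple [197.2 238.9] n 72 rect [0.4955 0.4318] 0.0572 0.0125 81.3 z [0.063 0.075 0.079]
purple [257.5 239.6] n 50 rect [0.4898 0.2589] 0.0247 0.0162 66.7 z [0.074 0.078 0.082]
purple [278.9 241.8] n 50 rect [0.4824 0.1977] 0.0234 0.0159 11.8 z [0.075 0.078 0.082]
purple [261.3 256.1] n 52 rect [0.4435 0.2481] 0.0176 0.0232 50.3 z [0.073 0.078 0.082]
yellow [313.8 235.3] n 300 rect [0.5058 0.0852] 0.0434 0.2233 87.7 z [0.006 0.054 0.059]
blue [463.9 170.4] n 659 rect [ 0.5914 -0.1519] 0.0777 0.506 24.8 z [0.003 0.029 0.071]
blue [498.2 228.2] n 579 rect [ 0.5114 -0.1888] 0.5069 0.1128 89.2 z [0.061 0.087 0.092]
orange [381.6 257.8] n 37 rect [ 0.4311 -0.0983] 0.0214 0.0145 89.0 z [0.023 0.026 0.03 ]
orange [382.9 275.1] n 47 rect [ 0.3816 -0
[... 864 characters left out ...]
.5 247. ] n 18 rect [ 0.4589 -0.2306] 0.0143 0.0058 88.6 z [0.04  0.043 0.048]
plate [498.5 202.4] n 36 rect [ 0.5856 -0.4615] 0.0233 0.0584 18.7 z [0.003 0.005 0.009]
plate [453.1 231.4] n 2887 rect [ 0.5097 -0.3407] 0.1842 0.2537 3.0 z [0.003 0.006 0.011]
six [220.1 236.3] n 92 rect [0.5066 0.3637] 0.0093 0.0932 88.9 z [0.078 0.082 0.086]
six [201.5 236. ] n 472 rect [0.4834 0.2659] 0.4041 0.0496 82.5 z [0.027 0.044 0.079]
others [374.  141.6] n 1440 rect [ 0.6343 -0.0578] 0.1695 0.3944 78.2 z [0.025 0.072 0.093]
others [286.7 151.8] n 971 rect [0.6277 0.1498] 0.3658 0.0955 11.9 z [0.034 0.047 0.053]
others [465.3 169.9] n 487 rect [ 0.5915 -0.1529] 0.0816 0.5074 24.4 z [0.015 0.051 0.072]
```

View pics/topcrop.png

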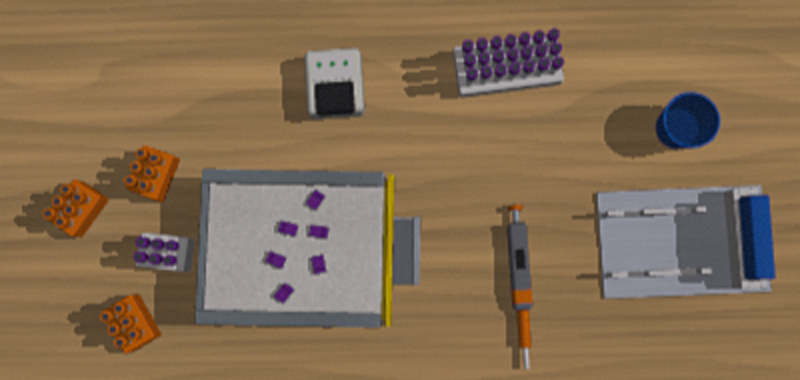

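The board centre is at about (0.5065, 0.238) with station yaw ≈ 87.8°. The stand yaw is ≈ 1.5°, and the pipette body is at about (0.473, -0.094). I'll head for the pipette.

Call:
apply_moves(targets=[[[0.5,1,0],[0,0,-0.75],80],[[0.45,1,0],[0,0,-0.75],80],[[0.4,1,0],[0,0,-0.75],80],[[0.3,1,0],[0,0,-0.75],80],[[0.2,1,0],[0,0,-0.65],80]], squeeze=20)

```text
time_s: 0.7
tcp_pos: [0.3221, 0.3874, 0.2391]
eef_rot: [179.7, 0.1, 3.9]
contact_force: [1.4, -0.8, -0.0]
gripper_width: 0.0795
```

```bash
python3 -c "
from h import *
go((0.4735,-0.094,0.15),2.5)"
```

```text
at [0.3221 0.3874 0.2391] [1.797e+02 1.000e-01 3.900e+00] w 79.5 F [ 1.4 -0.8 -0. ] t 0.7
 shift units [ 2.95 12.25  2.3 ]  turn units [0.04 0.01 0.18]
```

Call:
apply_moves(targets=[[[0.7,1,0],[0,0,0.1],60],[[0.7,1,0],[0,0,0.1],60],[[0.6,1,0],[0,0,0],60],[[0.5,1,0],[0,0,0],60],[[0.3,1,0],[0,0,0],60]])

```text
time_s: 1.2
tcp_pos: [0.4461, 0.1858, 0.2413]
eef_rot: [179.8, -0.0, 2.8]
contact_force: [1.1, -1.1, -0.0]
gripper_width: 0.0599
```

Call:
apply_moves(targets=[[[0.2,1,0],[0,0,0],60],[[0,1,0],[0,0,0],60],[[0,1,0],[0,0,0],60],[[0,1,0.6],[0,0,0],60],[[0,1,0.8],[0,0,0],60]])

```text
time_s: 1.7
tcp_pos: [0.4673, -0.021, 0.1895]
eef_rot: [180.0, -0.6, 2.8]
contact_force: [0.5, 0.5, -0.1]
gripper_width: 0.06
```

```bash
python3 -c "
from h import *
go((0.4735,-0.094,0.15),2.5)"
```

```text
at [ 0.4673 -0.021   0.1895] [180.   -0.6   2.8] w 60.0 F [ 0.5  0.5 -0.1] t 1.7
 shift units [0.06 1.83 0.99]  turn units [ 0.   -0.07  0.04]
```

Call:
apply_moves(targets=[[[0.05,0.9,0.4],[0,0,0],60],[[0,0.85,0.4],[0,0,0],60],[[0,0,0.2],[0,0,0],60]])

```text
time_s: 2.0
tcp_pos: [0.4703, -0.0975, 0.1456]
eef_rot: [180.0, -0.4, 2.5]
contact_force: [0.5, 0.6, 0.7]
gripper_width: 0.0602
```

```bash
cat > pip.py <<'E'
from h import *
import sys
c=cap("wrist"); P=cloud(c); save(c["img"],sys.argv[1])
t=cap("top"); Pt=cloud(t); save(t["img"],sys.argv[1]+"t",(120,110,520,300),2)
z=P[...,2]
m=(z>0.014)&(z<0.032); m[230:]=False
hs=cv2.cvtColor(c["img"],cv2.COLOR_BGR2HSV)
p=P[m]; q=p[(abs(p[:,1]+0.095)<0.06)]
print("wrist all",len(q),rect(q[:,:2]))
z=Pt[...,2]; m=(z>0.012)&(z<0.034); m[:,:355]=False;m[:,405:]=False;m[:200]=False;m[310:]=False
q=Pt[m];print("top",rect(q[:,:2]), q[:,:2].mean(0))
go((0.4735,-0.094,0.15),2.5)
E
python3 pip.py w1
```

```text
wrist all 5045 ((0.5019060373306274, -0.09458652138710022), 0.1255744993686676, 0.028035219758749008, 1.9095264673233032)
top ((0.4439575970172882, -0.09314318001270294), 0.23893611133098602, 0.024514215067029, 1.2285600900650024) [ 0.45292161 -0.09420465]
at [ 0.4706 -0.0954  0.146 ] [180.   -0.4   2.6] w 59.9 F [ 0.1 -0.2 -0. ] t 2.1
 shift units [ 0.08 -0.03 -0.1 ]  turn units [ 0.   -0.05  0.01]
```

View pics/w1.png

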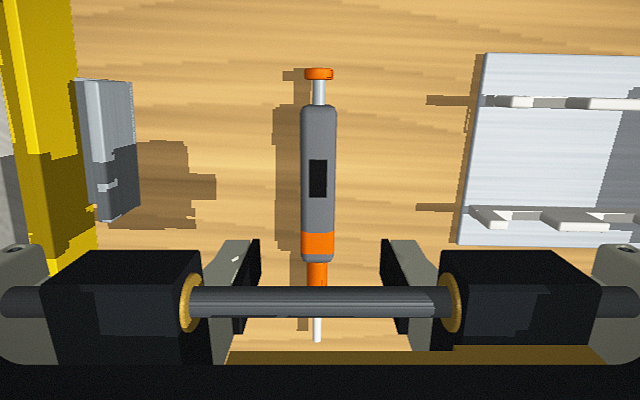

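The wrist view shows the pipette body spanning rows 105–262 around column 318, button end up, between the jaws.

```bash
python3 - <<'E'
from h import *
c=cap("wrist"); 
a=onplane(c,[[319,106],[317,258],[303,180],[334,180]],0.026); print(a.round(4)); m=(a[0]+a[1])/2
print(m, np.degrees(np.arctan2(*(a[0]-a[1])[[1,0]])), np.linalg.norm(a[0]-a[1]))
# stand features visible: top of saddles
t=cap("top");P=cloud(t);z=P[...,2]
m=(z>0.003)&(z<0.012);mm=np.zeros_like(m);mm[190:275,405:492]=m[190:275,405:492]
E
```

```text
[[ 0.5384 -0.0922  0.026 ]
 [ 0.4154 -0.096   0.026 ]
 [ 0.4821 -0.0823  0.026 ]
 [ 0.4832 -0.1063  0.026 ]]
[ 0.47690986 -0.09410328  0.026     ] 1.7599722881902644 0.12300577760439932
```

Call:
apply_moves(targets=[[[0.13,-0.02,0.7],[0,0.05,0.08],60],[[0,0,0.8],[0,0,0],60],[[0,0,0.8],[0,0,0],60],[[0,0,0.5],[0,0,0],60],[[0,0,0.2],[0,0,0],60]])

```text
time_s: 2.7
tcp_pos: [0.4875, -0.0857, 0.0319]
eef_rot: [-179.9, -2.0, 2.7]
contact_force: [-1.4, -0.8, 1.2]
gripper_width: 0.0603
```

```bash
python3 -c "
from h import *
go((0.476,-0.094,0.020),1.8)"
```

```text
at [ 0.4875 -0.0857  0.0319] [-179.9   -2.     2.7] w 60.3 F [-1.4 -0.8  1.2] t 2.7
 shift units [-0.31  0.19  0.29]  turn units [-0.01 -0.25  0.12]
```

Call:
apply_moves(targets=[[[-0.3,0.2,0],[0,-0.25,0.1],60],[[0,0,0.15],[0,0,0],60],[[0,0,0.1],[0,0,0],60]])

```text
time_s: 3.0
tcp_pos: [0.4785, -0.0913, 0.0227]
eef_rot: [-179.9, -0.2, 2.2]
contact_force: [0.2, -0.3, 0.5]
gripper_width: 0.06
```

```bash
python3 -c "
from h import *
go((0.476,-0.094,0.020),1.8)"
```

```text
at [ 0.4785 -0.0913  0.0227] [-179.9   -0.2    2.2] w 60.0 F [ 0.2 -0.3  0.5] t 3.0
 shift units [-0.06  0.06  0.07]  turn units [-0.01 -0.02  0.05]
```

Close on it, then lift a little.

Call:
apply_moves(targets=[[[-0.05,0.06,0.05],[0,0,0.05],45],[[0,0,0],[0,0,0],20],[[0,0,0],[0,0,0],20],[[0,0,0],[0,0,0],20],[[0,0,0],[0,0,0],20]], squeeze=25)

```text
time_s: 3.5
tcp_pos: [0.4782, -0.0928, 0.0219]
eef_rot: [-179.9, -0.4, 1.9]
contact_force: [-0.4, 0.5, -0.6]
gripper_width: 0.028
```

Call:
apply_moves(targets=[[[0,0,-0.5],[0,0,0],20],[[0,0,-0.8],[0,0,0],20],[[0,0,-0.8],[0,0,0],20],[[0,0,0],[0,0,0],20]])

```text
time_s: 3.9
tcp_pos: [0.4764, -0.0934, 0.1076]
eef_rot: [-179.9, -0.2, 1.9]
contact_force: [0.4, 0.7, -1.6]
gripper_width: 0.0276
```

```bash
python3 - <<'E'
from h import *
go((0.5,-0.25,0.12),1.5)
c=cap("wrist"); save(c["img"],"w2")
t=cap("top");P=cloud(t);z=P[...,2]
for lo,hi in ((0.035,0.05),):
    m=(z>lo)&(z<hi);mm=np.zeros_like(m);mm[190:275,405:488]=m[190:275,405:488]
    n,l,st,ce=cv2.connectedComponentsWithStats(mm.astype(np.uint8))
    for i in range(1,n):
        if st[i,4]>5: p=P[l==i]; print(ce[i].round(1),st[i,4],p.mean(0).round(4),p.min(0).round(4),p.max(0).round(4))
E
```

```text
at [ 0.4764 -0.0934  0.1076] [-179.9   -0.2    1.9] w 27.6 F [ 0.4  0.7 -1.6] t 3.9
 shift units [ 0.46  3.93 -0.31]  turn units [-0.01 -0.03  0.04]
[486.4 213.1] 37 [ 0.5541 -0.4088  0.0412] [ 0.5222 -0.4117  0.0351] [ 0.5784 -0.4068  0.0468]
[447.5 215.5] 39 [ 0.5492 -0.2935  0.0432] [ 0.545  -0.3128  0.0376] [ 0.5538 -0.2755  0.0484]
[469.4 214.8] 15 [ 0.5501 -0.3586  0.0412] [ 0.5468 -0.3657  0.036 ] [ 0.5528 -0.3527  0.046 ]
[487.  228.5] 6 [ 0.509  -0.4083  0.0387] [ 0.5018 -0.4087  0.0368] [ 0.5163 -0.4066  0.0433]
[450.2 246.2] 36 [ 0.4599 -0.2962  0.0433] [ 0.4571 -0.3132  0.036 ] [ 0.4633 -0.2759  0.0495]
[472.6 245.2] 15 [ 0.4613 -0.3614  0.0433] [ 0.4589 -0.3691  0.0403] [ 0.4648 -0.3532  0.0483]
```

View pics/w2.png

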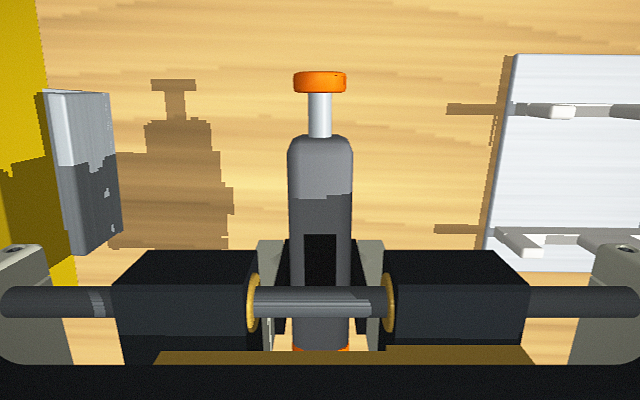

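Pipette held, opening 27.6 mm. Rest_a is at about (0.504, -0.256), stand yaw ≈ 1.4°. Moving over it.

Call:
apply_moves(targets=[[[0.2,0.9,0],[0,0,0.03],20],[[0.2,0.9,0],[0,0,0.03],20],[[0.2,0.9,0],[0,0,0],20],[[0.1,0.8,0],[0,0,0],20],[[0,0.4,0],[0,0,0],20]])

```text
time_s: 4.5
tcp_pos: [0.5044, -0.2511, 0.0977]
eef_rot: [-179.8, 0.5, 1.6]
contact_force: [-0.8, 1.4, -1.6]
gripper_width: 0.0278
```

```bash
python3 - <<'E'
from h import *
go((0.505,-0.256,0.10),1.4)
c=cap("wrist"); save(c["img"],"w3")
P=cloud(c);z=P[...,2]
m=(z>0.037)&(z<0.05); m[240:]=False
n,l,st,ce=cv2.connectedComponentsWithStats(m.astype(np.uint8))
for i in range(1,n):
    if st[i,4]>25: p=P[l==i]; print(ce[i].round(1),st[i,4],p.mean(0).round(4),p.min(0).round(4),p.max(0).round(4))
E
```

```text
at [ 0.5044 -0.2511  0.0977] [-179.8    0.5    1.6] w 27.8 F [-0.8  1.4 -1.6] t 4.5
 shift units [ 0.01  0.12 -0.06]  turn units [-0.03  0.06  0.03]
[603.7 168. ] 3820 [ 0.5439 -0.4129  0.0434] [ 0.4977 -0.4252  0.037 ] [ 0.5798 -0.4072  0.05  ]
[280.2 151.8] 184 [ 0.5487 -0.2278  0.0435] [ 0.5437 -0.2319  0.037 ] [ 0.5522 -0.2241  0.0459]
[400.  153.2] 1045 [ 0.5499 -0.2956  0.0434] [ 0.5453 -0.3153  0.0372] [ 0.5538 -0.2765  0.0461]
[512.3 154. ] 442 [ 0.5511 -0.3595  0.0429] [ 0.547  -0.3688  0.037 ] [ 0.5547 -0.3529  0.0455]
```

View pics/w3.png

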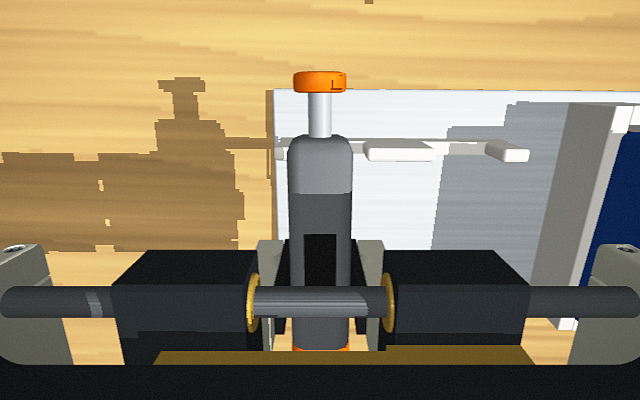

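Call:
apply_moves(targets=[[[0,0.16,0],[0,0.06,0.03],20],[[0,0,0.4],[0,0,0],20],[[0,0,0.3],[0,0,0],20]])

```text
time_s: 4.85
tcp_pos: [0.5027, -0.2596, 0.066]
eef_rot: [-179.7, 0.2, 1.2]
contact_force: [-0.8, 0.7, -1.5]
gripper_width: 0.0277
```

```bash
python3 - <<'E'
from h import *
go((0.505,-0.2575,0.042),1.3)
E
```

```text
at [ 0.5027 -0.2596  0.066 ] [-179.7    0.2    1.2] w 27.7 F [-0.8  0.7 -1.5] t 4.8
 shift units [ 0.06 -0.05  0.6 ]  turn units [-0.03  0.02 -0.02]
```

Call:
apply_moves(targets=[[[0.06,-0.05,0.25],[0,0,0],20],[[0,0,0.2],[0,0,0],20],[[0,0,0.1],[0,0,0],20],[[0,0,0],[0,0,0],20]])

```text
time_s: 5.25
tcp_pos: [0.5039, -0.256, 0.0412]
eef_rot: [-179.7, 0.4, 1.3]
contact_force: [-0.8, -1.4, 1.8]
gripper_width: 0.0279
```

```bash
python3 - <<'E'
from h import *
go((0.505,-0.2575,0.042),1.3)
E
```

```text
at [ 0.5039 -0.256   0.0412] [-179.7    0.4    1.3] w 27.9 F [-0.8 -1.4  1.8] t 5.2
 shift units [ 0.03  0.04 -0.02]  turn units [-0.03  0.05  0.  ]
```

Call:
apply_moves(targets=[[[0,0,0],[0,0,0],50],[[0,0,0],[0,0,0],50],[[0,0,-0.3],[0,0,0],50],[[0,0,-1],[0,0,0],50],[[0,0,-1],[0,0,0],50]])

```text
time_s: 5.75
tcp_pos: [0.502, -0.2552, 0.1322]
eef_rot: [-179.6, 0.9, 1.4]
contact_force: [1.6, -0.4, 0.1]
gripper_width: 0.0493
```

Call:
apply_moves(targets=[[[-0.5,-0.8,-0.4],[0,0,0],50],[[-0.5,-0.9,0],[0,0,0],40],[[0,-0.9,0],[0,0,0],22]])

```text
time_s: 6.05
tcp_pos: [0.4631, -0.1536, 0.1585]
eef_rot: [-179.8, 0.2, 1.1]
contact_force: [2.1, 0.4, -0.8]
gripper_width: 0.0393
```

```bash
python3 - <<'E'
from h import *
go((0.5,0.06,0.12),0)
c=cap("wrist"); save(c["img"],"w4")
t=cap("top"); save(t["img"],"t4",(120,110,520,300),2)
P=cloud(t);z=P[...,2]
m=(z>0.03)&(z<0.055); mm=np.zeros_like(m);mm[195:290,400:490]=m[195:290,400:490]
n,l,st,ce=cv2.connectedComponentsWithStats(mm.astype(np.uint8))
for i in range(1,n):
    if st[i,4]>25: p=P[l==i]; print(ce[i].round(1),st[i,4],rect(p[:,:2]),np.percentile(p[:,2],[5,50,95]))
E
```

```text
at [ 0.4631 -0.1536  0.1585] [-179.8    0.2    1.1] w 39.3 F [ 2.1  0.4 -0.8] t 6.0
 shift units [ 1.03 -5.32  0.98]  turn units [-0.03  0.02  0.14]
[431.7 211.8] 131 ((0.565382719039917, -0.24147886037826538), 0.04713832214474678, 0.044140517711639404, 9.795965194702148) [0.03266561 0.04328308 0.0484686 ]
[487.6 223.7] 163 ((0.5066431164741516, -0.41262778639793396), 0.14354224503040314, 0.011497288011014462, 0.5052527189254761) [0.03151361 0.04119133 0.04739955]
[437.8 277. ] 48 ((0.37089797854423523, -0.25792989134788513), 0.03757334128022194, 0.013775886967778206, 4.797338962554932) [0.03249361 0.03737083 0.04383761]
```

View pics/t4.png

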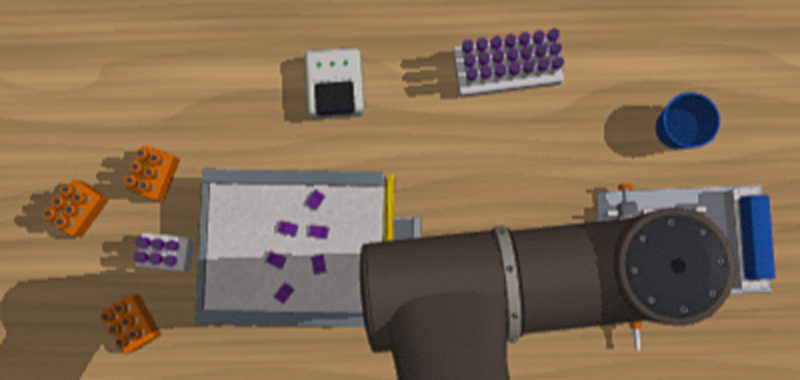

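View pics/w4.png

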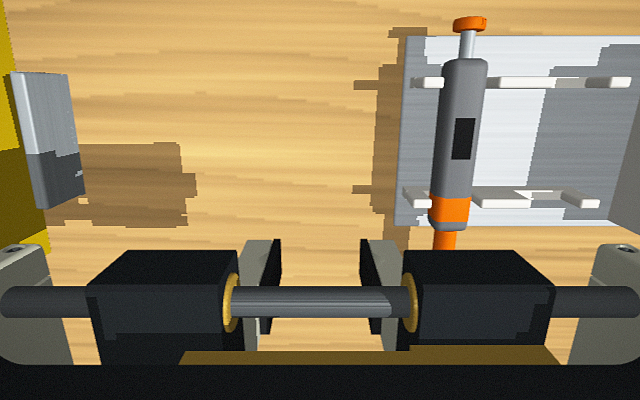

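The pipette lies in both notches of rest_a (body centred near (462,150) in the wrist view). Next, the tray pull.

Call:
apply_moves(targets=[[[0.2,-1,0.1],[0,0,0.2],18],[[0.2,-1,0.1],[0,0,0.2],18],[[0.2,-1,0.1],[0,0,0],18],[[0.2,-1,0.1],[0,0,0],18],[[0.2,-0.7,0.1],[0,0,0],18]])

```text
time_s: 6.65
tcp_pos: [0.5103, 0.0394, 0.1456]
eef_rot: [-179.7, -0.4, -2.2]
contact_force: [0.4, 0.2, -0.4]
gripper_width: 0.0177
```

```bash
python3 - <<'E'
from h import *
go((0.5,0.06,0.12),-2.15)
c=cap("wrist"); save(c["img"],"w5")
P=cloud(c);z=P[...,2]
m=(z>0.045)&(z<0.055); m[240:]=False
n,l,st,ce=cv2.connectedComponentsWithStats(m.astype(np.uint8))
for i in range(1,n):
    if st[i,4]>25: p=P[l==i]; print(ce[i].round(1),st[i,4],rect(p[:,:2]),np.percentile(p[:,2],[5,50,95]))
E
```

```text
at [0.5103 0.0394 0.1456] [-179.7   -0.4   -2.2] w 17.7 F [ 0.4  0.2 -0.4] t 6.7
 shift units [-0.28 -0.5   0.64]  turn units [-0.04 -0.05 -0.01]
[215.7  65.7] 69 ((0.6068736910820007, 0.10250962525606155), 0.0021596504375338554, 0.008216832764446735, 74.74838256835938) [0.04565271 0.05049719 0.05460637]
[243.1 147. ] 616 ((0.5470346212387085, 0.09081920236349106), 0.001505193766206503, 0.12643557786941528, 87.8477783203125) [0.04547343 0.05021441 0.05467007]
[218.5  78. ] 59 ((0.5996001958847046, 0.10295932739973068), 0.007961492985486984, 0.002560501918196678, 87.64033508300781) [0.0451905  0.04646454 0.04711908]
[295.4 194.1] 1239 ((0.5157670974731445, 0.056934162974357605), 0.01016901433467865, 0.0674445629119873, 87.58100128173828) [0.04808155 0.04992857 0.0510744 ]
```

View pics/w5.png

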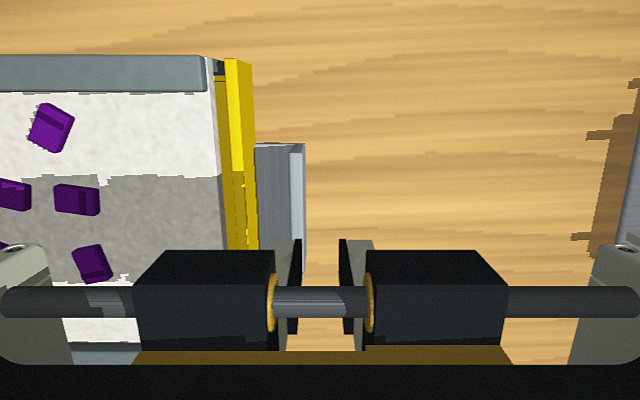

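The flange top is seen at about (0.516, 0.057), 10 mm wide. Aligning over it.

Call:
apply_moves(targets=[[[-0.26,-0.45,0.4],[0,0,0],19],[[0,0,0.6],[0,0,0],19],[[0,0,0],[0,0,0],19]])

```text
time_s: 7.0
tcp_pos: [0.5047, 0.0636, 0.1068]
eef_rot: [-179.6, -0.7, -1.9]
contact_force: [-0.7, 0.0, 0.4]
gripper_width: 0.0189
```

```bash
python3 - <<'E'
from h import *
go((0.5,0.0575,0.075),-2.2)
E
```

```text
at [0.5047 0.0636 0.1068] [-179.6   -0.7   -1.9] w 18.9 F [-0.7  0.   0.4] t 7.0
 shift units [-0.12  0.16  0.79]  turn units [-0.06 -0.08  0.04]
```

Call:
apply_moves(targets=[[[-0.1,0.14,0.3],[-0.05,-0.08,0],19],[[0,0,0.3],[0,0,0],19],[[0,0,0],[0,0,0],19]])

```text
time_s: 7.3
tcp_pos: [0.5019, 0.0572, 0.0836]
eef_rot: [-179.9, -0.1, -1.9]
contact_force: [-0.8, 0.8, 0.1]
gripper_width: 0.019
```

```bash
python3 - <<'E'
from h import *
go((0.5,0.0575,0.042),-2.2)
c=cap("wrist"); save(c["img"],"w6")
E
```

```text
at [0.5019 0.0572 0.0836] [-1.799e+02 -1.000e-01 -1.900e+00] w 19.0 F [-0.8  0.8  0.1] t 7.3
 shift units [-0.05 -0.    1.04]  turn units [-0.01 -0.02  0.03]
```

View pics/w6.png

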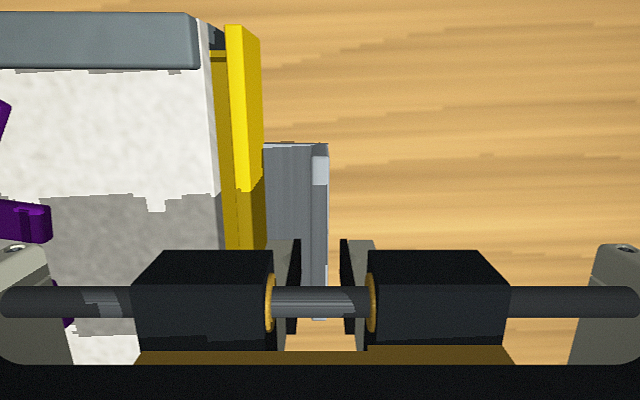

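Call:
apply_moves(targets=[[[-0.03,0,0.4],[0,0,0],19],[[0,0,0.4],[0,0,0],19],[[0,0,0.15],[0,0,0],19],[[0,0,0],[0,0,0],19]])

```text
time_s: 7.75
tcp_pos: [0.5035, 0.0571, 0.0478]
eef_rot: [-179.8, -0.4, -2.0]
contact_force: [-0.3, -0.7, 0.8]
gripper_width: 0.019
```

```bash
python3 - <<'E'
from h import *
go((0.5,0.0575,0.043),-2.2)
E
```

```text
at [0.5035 0.0571 0.0478] [-179.8   -0.4   -2. ] w 19.0 F [-0.3 -0.7  0.8] t 7.8
 shift units [-0.09 -0.01  0.12]  turn units [-0.02 -0.05  0.03]
```

Call:
apply_moves(targets=[[[0,0,0.1],[0,0,0],15],[[0,0,0],[0,0,0],3],[[0,0,0],[0,0,0],3],[[0,0,0],[0,0,0],3]], squeeze=30)

```text
time_s: 8.15
tcp_pos: [0.5045, 0.0573, 0.045]
eef_rot: [-179.8, -0.5, -2.0]
contact_force: [1.5, -0.6, -6.8]
gripper_width: 0.0099
```

Call:
apply_moves(targets=[[[0,0.4,0],[0,0,0],3],[[0,0.6,0],[0,0,0],3],[[0,0.6,0],[0,0,0],3],[[0,0.5,0],[0,0,0],3],[[0,0.4,0],[0,0,0],3]])

```text
time_s: 8.65
tcp_pos: [0.5005, -0.0426, 0.045]
eef_rot: [-179.7, -0.5, -1.9]
contact_force: [0.9, 2.4, -5.3]
gripper_width: 0.0097
```

```bash
python3 - <<'E'
from h import *
go((0.5,-0.047,0.045),-2.2)
E
```

```text
at [ 0.5005 -0.0426  0.045 ] [-179.7   -0.5   -1.9] w 9.7 F [ 0.9  2.4 -5.3] t 8.7
 shift units [-0.01  0.11 -0.  ]  turn units [-0.04 -0.06  0.04]
```

Call:
apply_moves(targets=[[[0,0.2,0],[0,0,0],3],[[0,0.2,0],[0,0,0],3],[[0,0.2,0],[0,0,0],3],[[0,0.1,0],[0,0,0],3]])

```text
time_s: 9.05
tcp_pos: [0.5005, -0.0481, 0.0447]
eef_rot: [-177.8, -1.0, -2.5]
contact_force: [-12.4, 60.8, 5.7]
gripper_width: 0.0121
```

```bash
python3 - <<'E'
from h import *
go((0.5,-0.047,0.045),-2.2)
E
```

```text
at [ 0.5005 -0.0481  0.0447] [-177.8   -1.    -2.5] w 12.1 F [-12.4  60.8   5.7] t 9.1
 shift units [-0.01 -0.03 -0.01]  turn units [-0.28 -0.13 -0.03]
```

At the stop (60 N). Ease off, open and rise.

Call:
apply_moves(targets=[[[0,-0.02,0],[-0.1,0,0],18],[[0,0,0],[-0.1,-0.1,0],18],[[0,0,-0.5],[0,0,0],18],[[0,0,-1],[0,0,0],18],[[0,0,-1],[0,0,0],18]])

```text
time_s: 9.55
tcp_pos: [0.498, -0.0457, 0.1444]
eef_rot: [-179.6, 0.4, -2.2]
contact_force: [1.1, 0.7, -0.8]
gripper_width: 0.0178
```

Call:
apply_moves(targets=[[[0,0.9,-0.5],[0,0,0],30],[[0,1,-0.2],[0,0,-0.2],50],[[0,1,0],[0,0,-0.2],60],[[0,1,0],[0,0,0],60],[[0,1,0],[0,0,0],60]])

```text
time_s: 10.05
tcp_pos: [0.5015, -0.247, 0.1832]
eef_rot: [-179.8, -0.4, 1.7]
contact_force: [1.5, 0.3, 0.2]
gripper_width: 0.0524
```

```bash
python3 - <<'E'
from h import *
go((0.505,-0.42,0.16),1.4)
t=cap("top"); save(t["img"],"t7",(120,110,520,300),2)
c=cap("wrist"); save(c["img"],"w7")
P=cloud(t);z=P[...,2]
m=(z>0.04)&(z<0.056); mm=np.zeros_like(m);mm[200:270,330:400]=m[200:270,330:400]
p=P[mm]; print("flange",rect(p[:,:2]),len(p))
E
```

```text
at [ 0.5015 -0.247   0.1832] [-179.8   -0.4    1.7] w 52.4 F [1.5 0.3 0.2] t 10.1
 shift units [-0.04  4.33  0.57]  turn units [-0.02 -0.05  0.04]
flange ((0.5009127855300903, 0.0010875575244426727), 0.10191962122917175, 0.2008526474237442, 88.69844055175781) 191
```

View pics/t7.png

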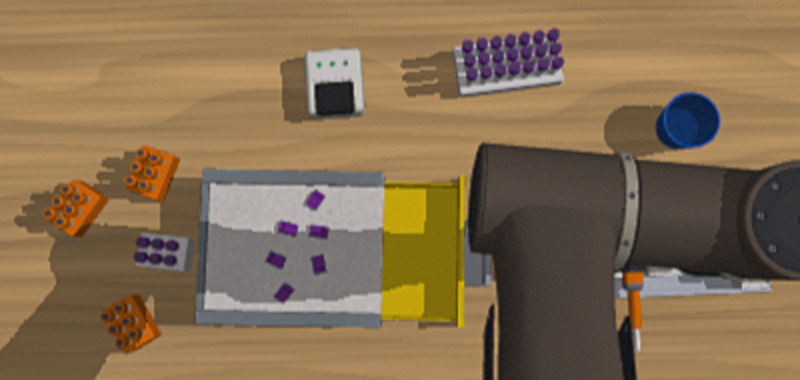

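View pics/w7.png

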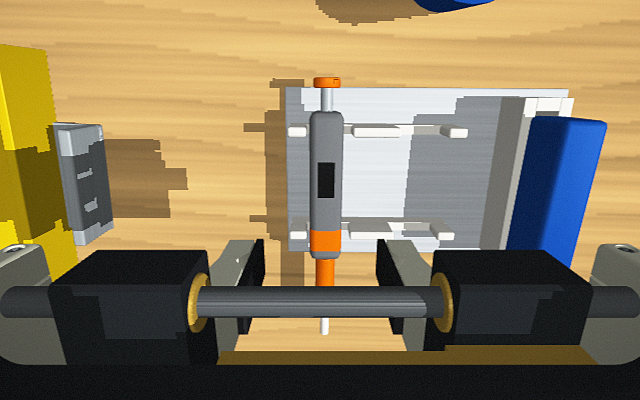

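The tray is fully out, and the pipette is still in its rest. Now to the scraper.

Call:
apply_moves(targets=[[[0,1,0],[0,0,0],60],[[0,1,0],[0,0,0],60],[[0,1,0],[0,0,0],60],[[-0.5,0.9,0],[0,0,0],60],[[-0.5,0.4,0],[0,0,0],60]])

```text
time_s: 10.65
tcp_pos: [0.4652, -0.4294, 0.1827]
eef_rot: [-180.0, -0.1, 1.6]
contact_force: [-0.7, -0.0, 0.1]
gripper_width: 0.06
```

```bash
python3 - <<'E'
from h import *
go((0.505,-0.42,0.16),1.4)
c=cap("wrist"); save(c["img"],"w8")
P=cloud(c);z=P[...,2]; hs=cv2.cvtColor(c["img"],cv2.COLOR_BGR2HSV)
blue=(hs[...,0]>105)&(hs[...,0]<125)&(hs[...,1]>140)
m=blue&(z>0.083)&(z<0.094); m[240:]=False
p=P[m]; print("block top",rect(p[:,:2]),len(p), p.min(0),p.max(0),np.median(p[:,2]))
m=(z>0.038)&(z<0.05); m[240:]=False
n,l,st,ce=cv2.connectedComponentsWithStats(m.astype(np.uint8))
for i in range(1,n):
    if st[i,4]>25: p=P[l==i]; print(ce[i].round(1),st[i,4],rect(p[:,:2]),p.min(0).round(4),p.max(0).round(4))
E
```

```text
at [ 0.4652 -0.4294  0.1827] [-1.8e+02 -1.0e-01  1.6e+00] w 60.0 F [-0.7 -0.   0.1] t 10.7
 shift units [ 1.   -0.21  0.57]  turn units [-0.   -0.01  0.02]
block top ((0.5067232251167297, -0.4300380349159241), 0.11880075186491013, 0.02917661890387535, 0.11660100519657135) 7244 [ 0.44734172 -0.44471372  0.08361321] [ 0.56613508 -0.41535212  0.09083483] 0.08807212647009081
[89.7 26.8] 408 ((0.5789408683776855, -0.2550135850906372), 0.022251402959227562, 0.020248280838131905, 2.1443960666656494) [ 0.5679 -0.2649  0.038 ] [ 0.5903 -0.2446  0.0455]
[312.9  73.8] 1220 ((0.5078520774841309, -0.42911481857299805), 0.144092857837677, 0.03778780624270439, 1.1374973058700562) [ 0.4354 -0.4469  0.041 ] [ 0.5801 -0.4091  0.0465]
[105.9 138.5] 6820 ((0.4894721210002899, -0.24826276302337646), 0.15807686746120453, 0.04693032428622246, 0.9628007411956787) [ 0.4105 -0.2723  0.038 ] [ 0.5687 -0.2238  0.0491]
[149.4  77. ] 571 ((0.549421489238739, -0.2962830662727356), 0.007412528619170189, 0.039138566702604294, 1.723388433456421) [ 0.5453 -0.3158  0.0382] [ 0.5536 -0.2767  0.046 ]
[233.7  78. ] 216 ((0.5504998564720154, -0.3612162172794342), 0.0074172960594296455, 0.01469153817743063, 1.7327353954315186) [ 0.5466 -0.3686  0.038 ] [ 0.5544 -0.3539  0.0457]
[342.1 178.7] 159 ((0.47881293296813965, -0.447908490896225), 0.08650946617126465, 0.0018847394967451692, 1.0389268398284912) [ 0.4356 -0.4495  0.0424] [ 0.5221 -0.4474  0.046 ]
[164.4 189. ] 505 ((0.4594561755657196, -0.2979907989501953), 0.008499404415488243, 0.03901468217372894, 1.432456612586975) [ 0.4549 -0.3175  0.0381] [ 0.4639 -0.2784  0.046 ]
[240.9 189.4] 185 ((0.4611331522464752, -0.36305153369903564), 0.007611344568431377, 0.014614904299378395, 2.5386252403259277) [ 0.4573 -0.3704  0.0381] [ 0.465  -0.3557  0.0457]
```

View pics/w8.png

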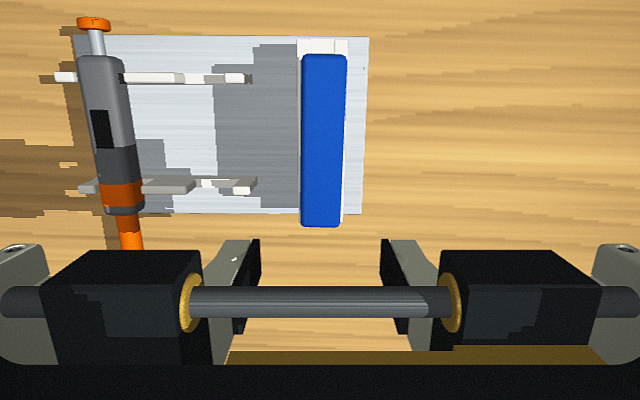

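The scraper block is centred at (0.5067, -0.430). Descend and grip.

Call:
apply_moves(targets=[[[0.7,0.03,0.3],[0,0,0.07],60],[[0.33,0,0.6],[0,0,0],60],[[0,0,0.7],[0,0,0],60],[[0,0,0.5],[0,0,0],60],[[0,0,0],[0,0,0],60]])

```text
time_s: 11.2
tcp_pos: [0.5023, -0.4346, 0.098]
eef_rot: [179.9, 0.1, 0.6]
contact_force: [-0.9, -0.3, 0.5]
gripper_width: 0.0601
```

```bash
python3 - <<'E'
from h import *
go((0.5065,-0.430,0.066),1.0)
E
```

```text
at [ 0.5023 -0.4346  0.098 ] [1.799e+02 1.000e-01 6.000e-01] w 60.1 F [-0.9 -0.3  0.5] t 11.2
 shift units [ 0.11 -0.12  0.8 ]  turn units [ 0.02  0.02 -0.05]
```

Call:
apply_moves(targets=[[[0.1,-0.11,0.3],[0,0,-0.05],60],[[0,0,0.4],[0,0,0],60],[[0,0,0.1],[0,0,0],60],[[0,0,0],[0,0,0],60]])

```text
time_s: 11.6
tcp_pos: [0.508, -0.4304, 0.0675]
eef_rot: [179.7, 0.1, 1.1]
contact_force: [-0.5, 1.0, -0.2]
gripper_width: 0.0601
```

```bash
python3 - <<'E'
from h import *
go((0.5065,-0.430,0.066),1.0)
E
```

```text
at [ 0.508  -0.4304  0.0675] [1.797e+02 1.000e-01 1.100e+00] w 60.1 F [-0.5  1.  -0.2] t 11.6
 shift units [-0.04 -0.01  0.04]  turn units [0.03 0.01 0.01]
```

Call:
apply_moves(targets=[[[-0.04,0,0.03],[0.03,0,0],45],[[0,0,0],[0,0,0],20],[[0,0,0],[0,0,0],20],[[0,0,0],[0,0,0],20],[[0,0,0],[0,0,0],20]], squeeze=50)

```text
time_s: 12.1
tcp_pos: [0.5078, -0.4311, 0.0696]
eef_rot: [179.9, -0.2, 1.1]
contact_force: [0.1, -0.5, -2.2]
gripper_width: 0.0297
```

```bash
python3 - <<'E'
from h import *
go((0.5065,-0.430,0.066),1.0); print(r.get_state()["eef_rot"])
E
```

```text
at [ 0.5078 -0.4311  0.0696] [179.9  -0.2   1.1] w 29.7 F [ 0.1 -0.5 -2.2] t 12.1
 shift units [-0.03 -0.03  0.09]  turn units [ 0.02 -0.02  0.02]
[ 1.79854294e+02 -1.62093043e-01  1.12168400e+00]
```

Call:
apply_moves(targets=[[[0,0,-0.3],[0,0,0],20],[[0,0,-0.7],[0,0,0],20],[[0,0,-0.9],[0,0,0],20],[[0,0,-0.9],[0,0,0],20],[[0,0,-0.9],[0,0,0],20]])

```text
time_s: 12.6
tcp_pos: [0.5037, -0.4289, 0.2182]
eef_rot: [-179.8, 0.5, 1.1]
contact_force: [1.2, -0.6, -2.3]
gripper_width: 0.0296
```

```bash
python3 - <<'E'
from h import *
go((0.5,0.3,0.22),-2.2)
c=cap("wrist"); save(c["img"],"w9")
t=cap("top"); save(t["img"],"t9",(120,110,520,300),2)
E
```

```text
at [ 0.5037 -0.4289  0.2182] [-179.8    0.5    1.1] w 29.6 F [ 1.2 -0.6 -2.3] t 12.6
 shift units [  0.24 -18.22   0.03]  turn units [-0.03  0.06  0.41]
```

View pics/w9.png

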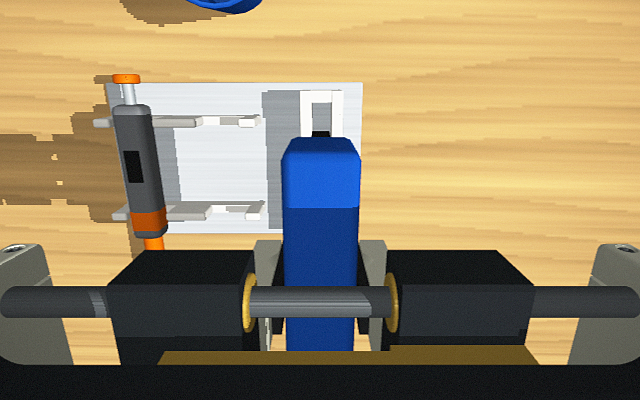

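View pics/t9.png

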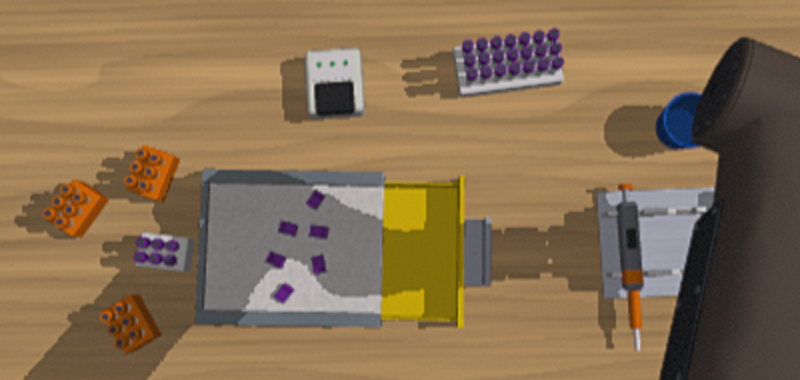

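The scraper is held, and the blade edge sits 61.6 mm below the TCP. Carry it to the back of the board.

Call:
apply_moves(targets=[[[0.05,-0.8,0],[0,0.05,0.2],20],[[0.05,-1,0],[0,0,0.2],20],[[0.05,-1,0],[0,0,0],20],[[0.05,-1,0],[0,0,0],20],[[0.05,-1,0],[0,0,0],20]])

```text
time_s: 13.2
tcp_pos: [0.5201, -0.2379, 0.2263]
eef_rot: [179.8, -0.6, -2.7]
contact_force: [0.6, 0.9, -0.4]
gripper_width: 0.0294
```

Call:
apply_moves(targets=[[[0,-1,0],[0,0,0],20],[[0,-1,0],[0,0,0],20],[[0,-1,0],[0,0,0],20],[[0,-1,0],[0,0,0],20],[[0,-1,0],[0,0,0],20]])

```text
time_s: 13.7
tcp_pos: [0.5278, -0.0301, 0.2285]
eef_rot: [179.9, -0.8, -2.7]
contact_force: [1.3, 0.0, -1.3]
gripper_width: 0.0298
```

```bash
python3 - <<'E'
from h import *
go((0.539,0.312,0.21),-2.15)
E
```

```text
at [ 0.5278 -0.0301  0.2285] [179.9  -0.8  -2.7] w 29.8 F [ 1.3  0.  -1.3] t 13.7
 shift units [-0.13 -8.56  0.44]  turn units [ 0.02 -0.1  -0.07]
```

Call:
apply_moves(targets=[[[0,-1,0],[0,-0.1,-0.05],20],[[0,-1,0],[0,0,0],20],[[0,-1,0],[0,0,0],20],[[0,-1,0],[0,0,0],20],[[0,-1,0],[0,0,0],20]])

```text
time_s: 14.2
tcp_pos: [0.534, 0.1779, 0.2315]
eef_rot: [180.0, -0.1, -2.3]
contact_force: [0.9, 0.5, -1.8]
gripper_width: 0.0301
```

Call:
apply_moves(targets=[[[0,-1,0],[0,0,0],20],[[0,-1,0],[0,0,0],20],[[0,-0.8,0],[0,0,0],20],[[0,-0.2,0],[0,0,0],20]])

```text
time_s: 14.6
tcp_pos: [0.5373, 0.3062, 0.2331]
eef_rot: [-179.9, -0.2, -2.1]
contact_force: [-0.0, -0.2, -1.1]
gripper_width: 0.0298
```

```bash
python3 - <<'E'
from h import *
go((0.539,0.312,0.15),-2.15)
c=cap("wrist"); save(c["img"],"w10")
E
```

```text
at [0.5373 0.3062 0.2331] [-179.9   -0.2   -2.1] w 29.8 F [-0.  -0.2 -1.1] t 14.6
 shift units [ 0.03 -0.14  2.08]  turn units [-0.01 -0.03  0.01]
```

View pics/w10.png

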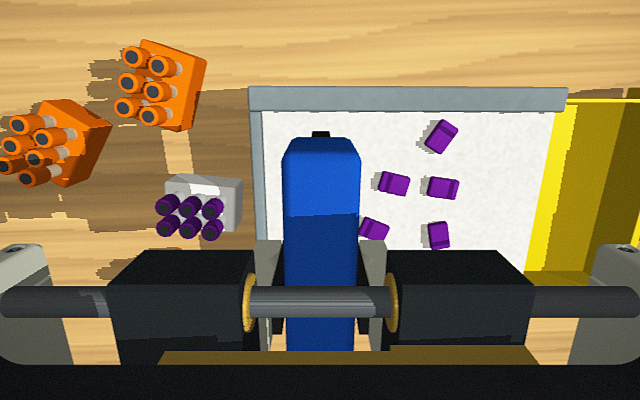

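```bash
python3 - <<'E'
from h import *
c=cap("wrist"); P=cloud(c);z=P[...,2]
C=np.array([.5065,.238]);X=np.array([.0375,.9993]);Y=np.array([-.9993,.0375])
m=(z>0.079)&(z<0.086); m[240:]=False; m[:,:240]=False
p=P[m][:,:2]-C; sx=p@X; sy=p@Y
print("side lip sy range", np.percentile(sy[(sx<0.09)],[1,50,99]), "back", np.percentile(sx[sy>-0.08],[1,50,99]))
b=(z>0.066)&(z<0.073); b[240:]=False
print("board z",np.median(z[b]))
q=P[b][:,:2]-C; print("board front", np.percentile(q@X,[0.5]), "sy min",np.percentile(q@Y,0.5))
for lo in (-0.1,-0.05,0,0.05):
    s=(sx>lo)&(sx<lo+0.04); print(lo, sy[s].max(), sy[s].min())
E
```

```text
side lip sy range [-0.10984217 -0.09979739  0.01135657] back [-0.04665437  0.12215518  0.12842449]
board z 0.07009599970375174
board front [-0.12987139] sy min -0.12246033032200536
-0.1 -0.09028858118553462 -0.10919043635647484
-0.05 0.025231533717275725 -0.10989897759732586
0 0.025169195209309277 -0.10987639037422563
0.05 -0.09008706733919489 -0.10983377474470277
```

Call:
apply_moves(targets=[[[-0.02,-0.1,0.5],[0,0,0],20],[[0,0,0.7],[0,0,0],20],[[0,0,0.5],[0,0,0],20],[[0,0,0.3],[0,0,0],20],[[0,0,0],[0,0,0],20]])

```text
time_s: 15.2
tcp_pos: [0.537, 0.3039, 0.1531]
eef_rot: [-179.9, -0.3, -2.3]
contact_force: [0.3, -0.1, -2.4]
gripper_width: 0.0297
```

```bash
python3 - <<'E'
from h import *
go((0.536,0.312,0.134),-2.15)
E
```

```text
at [0.537  0.3039 0.1531] [-179.9   -0.3   -2.3] w 29.7 F [ 0.3 -0.1 -2.4] t 15.2
 shift units [-0.04 -0.2   0.48]  turn units [-0.01 -0.03 -0.01]
```

Call:
apply_moves(targets=[[[-0.04,-0.2,0.25],[0,0,0],20],[[0,0,0.2],[0,0,0],20],[[0,0,0],[0,0,0],20]])

```text
time_s: 15.5
tcp_pos: [0.5369, 0.3123, 0.1362]
eef_rot: [-179.8, -0.4, -2.3]
contact_force: [-0.7, -0.1, -2.0]
gripper_width: 0.0295
```

```bash
python3 - <<'E'
from h import *
go((0.536,0.312,0.134),-2.15)
E
```

```text
at [0.5369 0.3123 0.1362] [-179.8   -0.4   -2.3] w 29.5 F [-0.7 -0.1 -2. ] t 15.5
 shift units [-0.02  0.01  0.06]  turn units [-0.03 -0.05 -0.02]
```

Call:
apply_moves(targets=[[[-0.02,0.2,0.06],[0,-0.05,0],20],[[0,0.4,0],[0,0,0],20],[[0,0.4,0],[0,0,0],20],[[0,0.4,0],[0,0,0],20],[[0,0.4,0],[0,0,0],20]])

```text
time_s: 16.0
tcp_pos: [0.5333, 0.2362, 0.1346]
eef_rot: [-179.7, -0.1, -2.2]
contact_force: [0.4, 1.5, -2.1]
gripper_width: 0.0297
```

```bash
python3 - <<'E'
from h import *
go((0.528,0.098,0.134),-2.15)
E
```

```text
at [0.5333 0.2362 0.1346] [-1.797e+02 -1.000e-01 -2.200e+00] w 29.7 F [ 0.4  1.5 -2.1] t 16.0
 shift units [ 0.    3.46 -0.  ]  turn units [-0.04 -0.01 -0.01]
```

Call:
apply_moves(targets=[[[0,0.4,0],[0,0,0],20],[[0,0.4,0],[0,0,0],20],[[0,0.4,0],[0,0,0],20],[[0,0.4,0],[0,0,0],20],[[0,0.4,0],[0,0,0],20]])

```text
time_s: 16.5
tcp_pos: [0.5298, 0.1479, 0.1351]
eef_rot: [-179.6, -0.1, -2.3]
contact_force: [0.1, 0.9, -1.7]
gripper_width: 0.0299
```

Call:
apply_moves(targets=[[[0,0.4,0],[0,0,0],20],[[0,0.4,0],[0,0,0],20],[[0,0.4,0],[0,0,0],20],[[0,0.2,0],[0,0,0],20],[[0,0.1,0],[0,0,0],20]])

```text
time_s: 17.0
tcp_pos: [0.5268, 0.0808, 0.1346]
eef_rot: [-179.7, -0.1, -2.4]
contact_force: [-0.5, 0.3, -1.9]
gripper_width: 0.0298
```

```bash
cat > tabs.py <<'E'
from h import *
import sys
C=np.array([.5065,.238]);X=np.array([.0375,.9993]);Y=np.array([-.9993,.0375])
def tabs(n,hi=0.095,lim=250):
    c=cap(n);P=cloud(c);hs=cv2.cvtColor(c["img"],cv2.COLOR_BGR2HSV);H,S,V=cv2.split(hs)
    m=(H>125)&(H<162)&(S>90)
    k,l,st,ce=cv2.connectedComponentsWithStats(m.astype(np.uint8))
    for i in range(1,k):
        if st[i,4]<8: continue
        p=np.median(P[l==i],0);d=p[:2]-C
        if abs(d@X)<0.30 and abs(d@Y)<0.13 and p[2]<hi: print(n,ce[i].round(),st[i,4],"sx %.3f sy %.3f z %.3f"%(d@X,d@Y,p[2]))
    return c
if __name__=="__main__":
    go((0.53,0.098,0.134),-2.15)
    save(tabs("top")["img"],sys.argv[1]+"t",(120,110,520,300),2)
    save(tabs("wrist")["img"],sys.argv[1]+"w")
E
python3 tabs.py a
```

```text
at [0.5268 0.0808 0.1346] [-1.797e+02 -1.000e-01 -2.400e+00] w 29.8 F [-0.5  0.3 -1.9] t 17.0
 shift units [ 0.06 -0.43  0.02]  turn units [-0.04 -0.02 -0.03]
top [198. 232.] 61 sx 0.188 sy -0.002 z 0.076
top [197. 239.] 65 sx 0.189 sy 0.018 z 0.076
top [327. 240.] 9 sx -0.178 sy 0.017 z 0.018
top [302. 253.] 25 sx -0.110 sy 0.053 z 0.078
wrist [331. 125.] 446 sx -0.165 sy -0.081 z 0.016
wrist [363. 195.] 154 sx -0.190 sy -0.026 z 0.016
wrist [ 90. 342.] 953 sx 0.003 sy 0.061 z 0.078
```

View pics/aw.png

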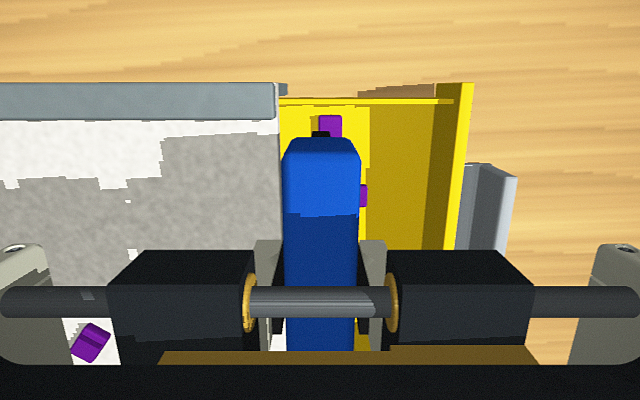

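View pics/at.png

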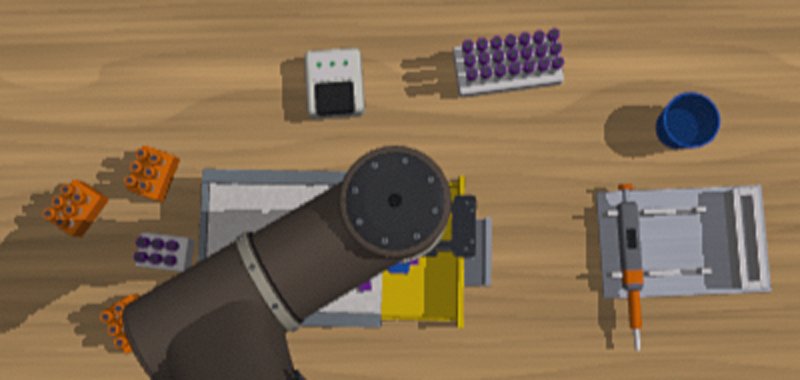

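Two tabs are left on the board, at station (0.003, 0.061) and (-0.110, 0.053). Second pass goes over the +y half.

Call:
apply_moves(targets=[[[0,0,-0.9],[0,0,0],20],[[-0.2,-0.5,-0.5],[0,0,0],20],[[-0.3,-1,0],[0,0,0],20],[[-0.3,-1,0],[0,0,0],20],[[-0.3,-1,0],[0,0,0],20]])

```text
time_s: 17.6
tcp_pos: [0.4887, 0.2254, 0.1935]
eef_rot: [-179.6, -0.1, -2.7]
contact_force: [1.5, 0.3, -1.4]
gripper_width: 0.0297
```

Call:
apply_moves(targets=[[[-0.2,-1,0],[0,0,0],20],[[-0.1,-0.8,0],[0,0,0],20],[[0,-0.2,0.3],[0,0,0],20],[[0,0,0.3],[0,0,0],20]])

```text
time_s: 18.0
tcp_pos: [0.4787, 0.3175, 0.1712]
eef_rot: [-179.4, -0.3, -2.2]
contact_force: [-0.3, -0.3, -2.0]
gripper_width: 0.0298
```

```bash
python3 - <<'E'
from h import *
go((0.481,0.312,0.134),-2.15)
E
```

```text
at [0.4787 0.3175 0.1712] [-179.4   -0.3   -2.2] w 29.8 F [-0.3 -0.3 -2. ] t 18.0
 shift units [0.06 0.15 0.93]  turn units [-0.08 -0.04 -0.01]
```

Call:
apply_moves(targets=[[[0.06,0.1,0.4],[-0.05,0,0],20],[[0,0,0.3],[0,0,0],20],[[0,0,0.15],[0,0,0],20],[[0,0,0],[0,0,0],20]])

```text
time_s: 18.4
tcp_pos: [0.4797, 0.3107, 0.1316]
eef_rot: [180.0, -0.1, -2.2]
contact_force: [0.9, 0.4, -0.5]
gripper_width: 0.0298
```

```bash
python3 - <<'E'
from h import *
go((0.481,0.312,0.134),-2.15)
E
```

```text
at [0.4797 0.3107 0.1316] [ 1.8e+02 -1.0e-01 -2.2e+00] w 29.8 F [ 0.9  0.4 -0.5] t 18.4
 shift units [ 0.03 -0.03 -0.06]  turn units [ 0.   -0.01 -0.01]
```

Call:
apply_moves(targets=[[[0.02,0.2,-0.05],[0,0,0],20],[[0,0.4,0],[0,0,0],20],[[0,0.4,0],[0,0,0],20],[[0,0.4,0],[0,0,0],20],[[0,0.4,0],[0,0,0],20]])

```text
time_s: 18.9
tcp_pos: [0.4783, 0.2334, 0.1357]
eef_rot: [-179.9, -0.2, -2.2]
contact_force: [0.3, -1.2, -1.3]
gripper_width: 0.0296
```

Call:
apply_moves(targets=[[[0,0.4,0],[0,0,0],20],[[0,0.4,0],[0,0,0],20],[[0,0.4,0],[0,0,0],20],[[0,0.4,0],[0,0,0],20],[[0,0.4,0],[0,0,0],20]])

```text
time_s: 19.4
tcp_pos: [0.4747, 0.1454, 0.1364]
eef_rot: [-179.8, -0.3, -2.3]
contact_force: [0.0, 0.5, -1.6]
gripper_width: 0.0301
```

Call:
apply_moves(targets=[[[0,0.4,0],[0,0,0],20],[[0,0.4,0],[0,0,0],20],[[0,0.3,0],[0,0,0],20],[[0,0.2,0],[0,0,0],20],[[0,0.1,0],[0,0,0],20]])

```text
time_s: 19.9
tcp_pos: [0.4719, 0.0828, 0.1361]
eef_rot: [-179.8, -0.3, -2.4]
contact_force: [0.1, -0.4, -2.0]
gripper_width: 0.0294
```

```bash
python3 tabs.py b
```

```text
at [0.4719 0.0828 0.1361] [-179.8   -0.3   -2.4] w 29.4 F [ 0.1 -0.4 -2. ] t 19.9
 shift units [ 1.44 -0.44  0.06]  turn units [-0.02 -0.04 -0.03]
top [322. 210.] 46 sx -0.163 sy -0.073 z 0.016
top [198. 232.] 73 sx 0.188 sy -0.002 z 0.075
top [197. 239.] 63 sx 0.190 sy 0.018 z 0.075
wrist [329.  54.] 953 sx -0.164 sy -0.074 z 0.016
wrist [341. 122.] 1378 sx -0.172 sy -0.028 z 0.018
```

View pics/bw.png

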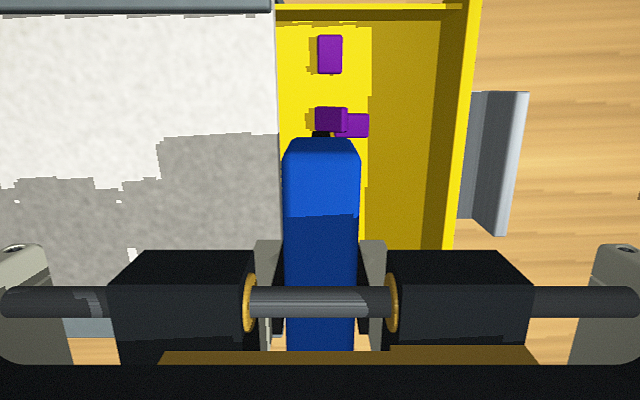

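The wrist view shows three tabs in the tray and a clear board where it's visible. I'll head for the dock and count from above.

Call:
apply_moves(targets=[[[0,0,-0.8],[0,0,0],20],[[0.1,0.5,-0.8],[0,0,-0.2],20],[[0.2,1,-0.4],[0,0,-0.2],20],[[0.2,1,0],[0,0,0],20],[[0.1,1,0],[0,0,0],20]])

```text
time_s: 20.5
tcp_pos: [0.4982, -0.0556, 0.2199]
eef_rot: [-179.9, -0.4, 1.5]
contact_force: [0.1, 0.3, -1.9]
gripper_width: 0.03
```

Call:
apply_moves(targets=[[[0.1,1,0],[0,0,0],20],[[0.1,1,0],[0,0,0],20],[[0.1,1,0],[0,0,0],20],[[0.1,1,0],[0,0,0],20],[[0,1,0],[0,0,0],20]])

```text
time_s: 21.0
tcp_pos: [0.5231, -0.2607, 0.2206]
eef_rot: [-179.9, -0.6, 1.8]
contact_force: [0.7, 0.6, -2.2]
gripper_width: 0.0301
```

```bash
python3 tabs.py c; python3 -c "
from h import *
go((0.508,-0.4305,0.16),1.1)"
```

```text
at [ 0.5231 -0.2607  0.2206] [-179.9   -0.6    1.8] w 30.1 F [ 0.7  0.6 -2.2] t 21.0
 shift units [ 0.44 -8.95  2.19]  turn units [-0.02 -0.08  0.5 ]
top [323. 210.] 45 sx -0.164 sy -0.075 z 0.017
top [325. 226.] 70 sx -0.171 sy -0.027 z 0.019
top [198. 232.] 62 sx 0.188 sy -0.002 z 0.076
top [197. 239.] 66 sx 0.192 sy 0.018 z 0.076
top [324. 239.] 40 sx -0.170 sy 0.011 z 0.015
top [322. 254.] 48 sx -0.162 sy 0.054 z 0.017
top [323. 264.] 43 sx -0.170 sy 0.085 z 0.016
wrist [  9. 160.] 337 sx -0.188 sy -0.025 z 0.016
wrist [  8. 194.] 280 sx -0.180 sy 0.012 z 0.016
wrist [  6. 231.] 291 sx -0.170 sy 0.054 z 0.016
at [ 0.5226 -0.2629  0.2199] [-179.9   -0.6    1.6] w 29.6 F [ 0.6  0.7 -2.7] t 21.1
 shift units [-0.5   4.18  1.49]  turn units [-0.01 -0.07  0.06]
```

View pics/ct.png

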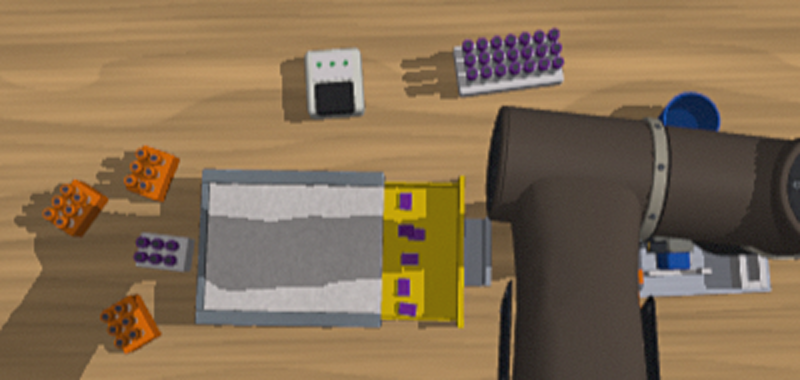

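All six tabs are in the tray and the board is clear. Docking the scraper.

Call:
apply_moves(targets=[[[-0.1,1,0],[0,-0.07,0.06],20],[[-0.1,1,0],[0,0,0],20],[[-0.1,1,0.2],[0,0,0],20],[[-0.1,0.9,0.2],[0,0,0],20],[[-0.1,0.2,0.2],[0,0,0],20]])

```text
time_s: 21.6
tcp_pos: [0.51, -0.4305, 0.1946]
eef_rot: [-179.9, -0.1, 1.4]
contact_force: [-0.7, 0.5, -1.5]
gripper_width: 0.03
```

```bash
python3 - <<'E'
from h import *
go((0.508,-0.4305,0.16),1.1)
c=cap("wrist"); save(c["img"],"w11")
P=cloud(c);z=P[...,2]
m=(z>0.038)&(z<0.05); m[240:]=False
n,l,st,ce=cv2.connectedComponentsWithStats(m.astype(np.uint8))
for i in range(1,n):
    if st[i,4]>25: p=P[l==i]; print(ce[i].round(1),st[i,4],np.round(rect(p[:,:2])[0],4),rect(p[:,:2])[1:],p.min(0).round(4),p.max(0).round(4))
E
```

```text
at [ 0.51   -0.4305  0.1946] [-1.799e+02 -1.000e-01  1.400e+00] w 30.0 F [-0.7  0.5 -1.5] t 21.6
 shift units [-0.05 -0.    0.87]  turn units [-0.01 -0.01  0.04]
[234.5   9.1] 94 [ 0.6446 -0.3612] (0.003992223180830479, 0.029997389763593674, 21.997512817382812) [ 0.6397 -0.3744  0.0381] [ 0.652  -0.3466  0.0498]
[117.8 170.9] 4974 [ 0.5202 -0.2474] (0.13948588073253632, 0.046740785241127014, 1.2193492650985718) [ 0.451  -0.2718  0.038 ] [ 0.5903 -0.2234  0.0493]
[318.3 115.6] 1158 [ 0.5654 -0.428 ] (0.028464067727327347, 0.03808346390724182, 1.3111300468444824) [ 0.5508 -0.4472  0.0396] [ 0.58   -0.4087  0.0467]
[161.2 134. ] 504 [ 0.5492 -0.2963] (0.008329096250236034, 0.03866272792220116, 1.0894464254379272) [ 0.5449 -0.3156  0.038 ] [ 0.5536 -0.277   0.0465]
[238.2 134.5] 180 [ 0.5508 -0.361 ] (0.007632421795278788, 0.014820697717368603, 1.5197442770004272) [ 0.5468 -0.3684  0.0387] [ 0.5547 -0.3536  0.046 ]
[174.3 232.3] 433 [ 0.4599 -0.2979] (0.009008752182126045, 0.03889942914247513, 1.4721975326538086) [ 0.4553 -0.3174  0.0381] [ 0.4646 -0.2785  0.0466]
[244.9 232.5] 161 [ 0.461  -0.3629] (0.008000774309039116, 0.014455181546509266, 1.1086125373840332) [ 0.4569 -0.3702  0.0381] [ 0.465  -0.3558  0.0458]
```

View pics/w11.png

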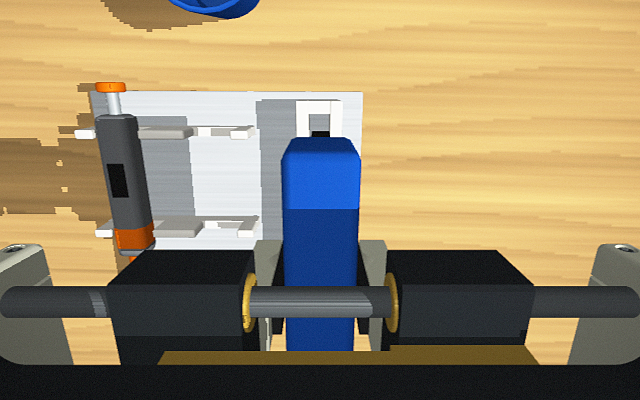

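Call:
apply_moves(targets=[[[-0.05,0,0.5],[0,0,0.03],20],[[0,0,0.7],[0,0,0],20],[[0,0,0.6],[0,0,0],20],[[0,0,0],[0,0,0],20]])

```text
time_s: 22.05
tcp_pos: [0.5081, -0.4265, 0.118]
eef_rot: [-179.8, 0.0, 1.2]
contact_force: [0.4, 0.7, -1.3]
gripper_width: 0.0299
```

```bash
python3 - <<'E'
from h import *
go((0.508,-0.430,0.11),1.2)
E
```

```text
at [ 0.5081 -0.4265  0.118 ] [-179.8    0.     1.2] w 29.9 F [ 0.4  0.7 -1.3] t 22.1
 shift units [-0.    0.09  0.2 ]  turn units [-0.03  0.01 -0.  ]
```

Call:
apply_moves(targets=[[[0,0.09,0],[-0.02,0,0],20],[[0,0,0.15],[0,0,0],20],[[0,0,0.2],[0,0,0],20],[[0,0,0.2],[0,0,0],20]])

```text
time_s: 22.45
tcp_pos: [0.5119, -0.4298, 0.0999]
eef_rot: [179.8, -0.3, 1.4]
contact_force: [-0.3, -1.0, -1.2]
gripper_width: 0.0298
```

```bash
python3 - <<'E'
from h import *
go((0.508,-0.4303,0.0696),1.2)
E
```

```text
at [ 0.5119 -0.4298  0.0999] [179.8  -0.3   1.4] w 29.8 F [-0.3 -1.  -1.2] t 22.4
 shift units [-0.1   0.01  0.76]  turn units [ 0.02 -0.04  0.02]
```

Call:
apply_moves(targets=[[[-0.09,0,0.1],[0.02,-0.04,0.02],20],[[0,0,0.25],[0,0,0],20],[[0,0,0.25],[0,0,0],20],[[0,0,0.1],[0,0,0],20]])

```text
time_s: 22.85
tcp_pos: [0.5077, -0.43, 0.0695]
eef_rot: [180.0, 0.1, 1.2]
contact_force: [-3.5, 2.0, 7.4]
gripper_width: 0.0298
```

```bash
python3 - <<'E'
from h import *
go((0.508,-0.4303,0.0696),1.2)
E
```

```text
at [ 0.5077 -0.43    0.0695] [1.8e+02 1.0e-01 1.2e+00] w 29.8 F [-3.5  2.   7.4] t 22.9
 shift units [ 0.01  0.01 -0.  ]  turn units [ 0.    0.01 -0.  ]
```

Seated, exactly the starting height and in contact. Release, rise and look.

Call:
apply_moves(targets=[[[0,0,0],[0,0,0],60],[[0,0,0],[0,0,0],60],[[0,0,-0.5],[0,0,0],60],[[0,0,-1],[0,0,0],60],[[0,0,-1],[0,0,0],60]])

```text
time_s: 23.35
tcp_pos: [0.505, -0.4287, 0.165]
eef_rot: [-179.7, 0.7, 1.1]
contact_force: [1.5, 0.7, 0.4]
gripper_width: 0.0589
```

Call:
apply_moves(targets=[[[-0.8,-0.5,-0.3],[0,0,0],60],[[-0.6,-1,0],[0,0,0],60],[[0,-1,0],[0,0,0],60]])

```text
time_s: 23.65
tcp_pos: [0.4496, -0.3336, 0.185]
eef_rot: [179.9, 0.0, 1.0]
contact_force: [0.0, 1.2, 0.2]
gripper_width: 0.0602
```

```bash
python3 - <<'E'
from h import *
go((0.508,-0.430,0.11),1.2)
c=cap("wrist"); save(c["img"],"w12")
P=cloud(c);z=P[...,2]; hs=cv2.cvtColor(c["img"],cv2.COLOR_BGR2HSV)
blue=(hs[...,0]>105)&(hs[...,0]<125)&(hs[...,1]>140)
m=blue&(z>0.083)&(z<0.094); m[240:]=False
p=P[m]; print("block top",rect(p[:,:2]),len(p),np.percentile(p[:,2],[5,50,95]))
t=cap("top");P=cloud(t);save(t["img"],"t12",(120,110,520,300),2)
hs=cv2.cvtColor(t["img"],cv2.COLOR_BGR2HSV);H,S,V=cv2.split(hs);z=P[...,2]
# six rack: caps + block top
m=(z>0.03)&(z<0.05)&(V>120)&(S<60); mm=np.zeros_like(m); mm[215:255,180:217]=m[215:255,180:217]
n,l,st,ce=cv2.connectedComponentsWithStats(mm.astype(np.uint8))
for i in range(1,n):
    if st[i,4]>8: p=P[l==i]; print("six block",ce[i],st[i,4],rect(p[:,:2]),np.median(p[:,2]))
m=(H>125)&(H<162)&(S>90)&(z>0.065); mm=np.zeros_like(m); mm[220:250,180:217]=m[220:250,180:217]
p=P[mm]; print("caps",rect(p[:,:2]),p.mean(0),len(p))
E
```

```text
at [ 0.4496 -0.3336  0.185 ] [179.9   0.    1. ] w 60.2 F [0.  1.2 0.2] t 23.6
 shift units [1.42 2.43 1.88]  turn units [ 0.02  0.   -0.03]
block top ((0.5067281126976013, -0.42962646484375), 0.11870459467172623, 0.030217990279197693, 0.8467823266983032) 7834 [0.08557475 0.08789266 0.08916566]
six block [210.11111111 235.94444444] 54 ((0.5030092000961304, 0.4053531587123871), 0.04403968155384064, 0.016063153743743896, 0.05941556394100189) 0.03990642110494713
caps ((0.4900885224342346, 0.26181086897850037), 0.39692744612693787, 0.03410594165325165, 84.81726837158203) [0.50525345 0.42678887 0.08500674] 122
```

View pics/w12.png

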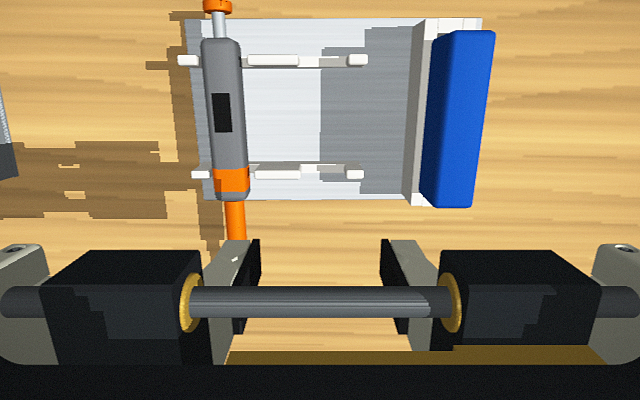

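View pics/t12.png

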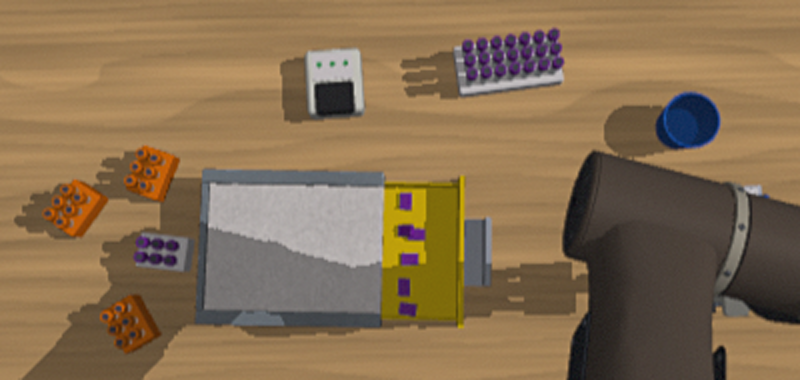

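The scraper is seated at (0.5067, -0.4296), same as at the start, and the tray holds 6 tabs. Now to the six-rack, turning the jaws a quarter turn on the way.

Call:
apply_moves(targets=[[[0.2,-0.8,-0.4],[0,0,0],70],[[0.2,-1,-0.2],[0,0,0],70],[[0.2,-1,0],[0,0,0],70],[[0.2,-1,0],[0,0,0],70],[[0.2,-1,0],[0,0,0],70]])

```text
time_s: 24.25
tcp_pos: [0.4896, -0.1362, 0.2127]
eef_rot: [179.8, -0.4, 0.9]
contact_force: [1.0, -0.3, -0.0]
gripper_width: 0.0699
```

Call:
apply_moves(targets=[[[0.1,-1,0],[0,0,0],70],[[0,-1,0],[0,0,0],70],[[0,-1,0],[0,0,0.5],70],[[-0.1,-1,0],[0,0,1],70],[[-0.2,-0.97,0],[0,0,1],70]])

```text
time_s: 24.75
tcp_pos: [0.4925, 0.0697, 0.2147]
eef_rot: [-179.9, -0.8, -19.2]
contact_force: [0.5, -0.3, 0.2]
gripper_width: 0.0694
```

Call:
apply_moves(targets=[[[-0.35,-0.94,0],[0,0,1],70],[[-0.47,-0.88,0],[0,0,1],70],[[-0.6,-0.8,0],[0,0,1],70],[[-0.7,-0.7,0],[0,0,1],70],[[-0.8,-0.6,0],[0,0,1],70]])

```text
time_s: 25.25
tcp_pos: [0.4905, 0.278, 0.2172]
eef_rot: [-179.0, -0.5, -60.7]
contact_force: [1.5, 0.8, -0.4]
gripper_width: 0.0701
```

```bash
python3 - <<'E'
from h import *
go((0.505,0.49,0.2),-90)
E
```

```text
at [0.4905 0.278  0.2172] [-179.    -0.5  -60.7] w 70.1 F [ 1.5  0.8 -0.4] t 25.2
 shift units [-4.45 -2.9   0.44]  turn units [-0.14 -0.03  3.67]
```

Call:
apply_moves(targets=[[[-0.9,-0.5,0],[0,0,1],70],[[-0.95,-0.4,0],[-0.1,0,1],70],[[-1,-0.3,0],[0,0,1],70],[[-1,-0.15,0],[0,0,0.5],70],[[-1,-0.05,0.2],[0,0,0],70]])

```text
time_s: 25.75
tcp_pos: [0.5017, 0.4927, 0.2122]
eef_rot: [-179.4, 0.1, -90.1]
contact_force: [0.6, -0.2, 0.6]
gripper_width: 0.0702
```

```bash
cat > six.py <<'E'
from h import *
import sys
go((0.505,0.49,0.2),-90)
c=cap("wrist"); save(c["img"],sys.argv[1])
P=cloud(c);z=P[...,2]; hs=cv2.cvtColor(c["img"],cv2.COLOR_BGR2HSV);H,S,V=cv2.split(hs)
pur=(H>125)&(H<162)&(S>90)
def near(p,R=0.06): return (abs(p[...,0]-0.504)<R)&(abs(p[...,1]-0.43)<R)
m=pur&(z>0.068)&(z<0.082)&near(P); m[245:]=False
p=P[m]; print("caps",rect(p[:,:2]),len(p))
m=(S<70)&(V>70)&(z>0.035)&(z<0.045)&near(P); m[245:]=False
p=P[m]; print("block top",rect(p[:,:2]),len(p),p.min(0),p.max(0))
E
python3 six.py w13
```

```text
at [0.5017 0.4927 0.2122] [-1.794e+02  1.000e-01 -9.010e+01] w 70.2 F [ 0.6 -0.2  0.6] t 25.8
 shift units [ 0.07 -0.08  0.31]  turn units [-0.08  0.01 -0.01]
caps ((0.5050919055938721, 0.4299020767211914), 0.05828039348125458, 0.03716102987527847, 82.085205078125) 1389
block top ((0.50547856092453, 0.4299868941307068), 0.07183762639760971, 0.049785204231739044, 82.07388305664062) 2332 [0.47684486 0.39177108 0.03589772] [0.53375741 0.46829689 0.04299596]
```

View pics/w13.png

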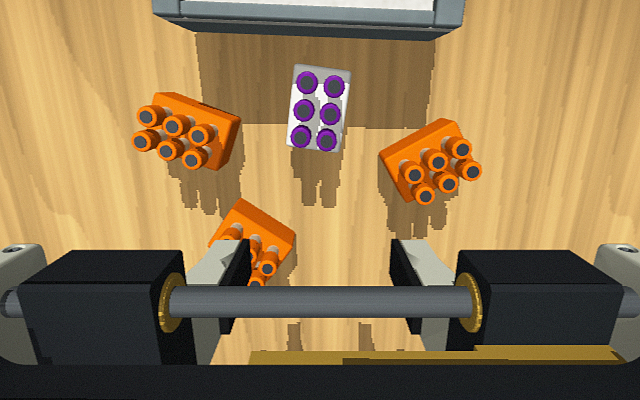

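The six-rack block is at (0.5055, 0.430), with its long axis at 82°. No decoys lie in the fingers' path.

Call:
apply_moves(targets=[[[0.6,-0.05,0.2],[-0.05,0,0.5],66],[[0.6,0,0.3],[0,0,0.45],66],[[0.3,0,0.4],[0,0,0],66],[[0,0,0.3],[0,0,0],66],[[0,0,0],[0,0,0],66]])

```text
time_s: 26.3
tcp_pos: [0.502, 0.4407, 0.1564]
eef_rot: [-179.8, -0.0, -97.5]
contact_force: [-0.6, 0.4, -0.8]
gripper_width: 0.0655
```

```bash
python3 - <<'E'
from h import *
go((0.5055,0.430,0.12),-97.9)
E
```

```text
at [0.502  0.4407 0.1564] [-179.8   -0.   -97.5] w 65.5 F [-0.6  0.4 -0.8] t 26.3
 shift units [ 0.25 -0.12  0.91]  turn units [-0.03 -0.01  0.05]
```

Call:
apply_moves(targets=[[[0.25,-0.12,0.3],[0,0,0.05],66],[[0,0,0.4],[0,0,0],66],[[0,0,0.2],[0,0,0],66],[[0,0,0],[0,0,0],66]])

```text
time_s: 26.7
tcp_pos: [0.5077, 0.4309, 0.1196]
eef_rot: [-179.7, 0.1, -97.9]
contact_force: [-0.2, -0.4, 0.8]
gripper_width: 0.0659
```

```bash
python3 - <<'E'
from h import *
go((0.5055,0.430,0.036),-97.9)
E
```

```text
at [0.5077 0.4309 0.1196] [-1.797e+02  1.000e-01 -9.790e+01] w 65.9 F [-0.2 -0.4  0.8] t 26.7
 shift units [0.03 0.06 2.09]  turn units [-0.04  0.01  0.  ]
```

Call:
apply_moves(targets=[[[0.02,0.05,0.4],[-0.02,0,0],66],[[0,0,0.6],[0,0,0],66],[[0,0,0.5],[0,0,0],66],[[0,0,0.2],[0,0,0],66],[[0,0,0],[0,0,0],66]])

```text
time_s: 27.2
tcp_pos: [0.5084, 0.433, 0.0533]
eef_rot: [-179.6, 0.4, -97.8]
contact_force: [0.8, 0.5, 0.4]
gripper_width: 0.0661
```

```bash
python3 - <<'E'
from h import *
go((0.5055,0.430,0.036),-97.9)
E
```

```text
at [0.5084 0.433  0.0533] [-179.6    0.4  -97.8] w 66.1 F [0.8 0.5 0.4] t 27.2
 shift units [0.09 0.06 0.43]  turn units [-0.05  0.05  0.01]
```

Call:
apply_moves(targets=[[[0.08,0.06,0.2],[-0.05,0.05,0],66],[[0,0,0.2],[0,0,0],66],[[0,0,0.05],[0,0,0],66],[[0,0,0],[0,0,0],66]])

```text
time_s: 27.6
tcp_pos: [0.5066, 0.4315, 0.0369]
eef_rot: [-179.9, 0.1, -97.8]
contact_force: [-0.2, 1.1, -0.1]
gripper_width: 0.0662
```

```bash
python3 - <<'E'
from h import *
go((0.5055,0.430,0.036),-97.9)
E
```

```text
at [0.5066 0.4315 0.0369] [-1.799e+02  1.000e-01 -9.780e+01] w 66.2 F [-0.2  1.1 -0.1] t 27.6
 shift units [0.04 0.02 0.02]  turn units [-0.01  0.02  0.02]
```

Call:
apply_moves(targets=[[[0.03,0.02,0.02],[0,0,0],55],[[0,0,0],[0,0,0],40],[[0,0,0],[0,0,0],40],[[0,0,0],[0,0,0],40]], squeeze=25)

```text
time_s: 28.0
tcp_pos: [0.5058, 0.4307, 0.0369]
eef_rot: [-179.9, 0.2, -97.7]
contact_force: [0.5, -0.0, -2.1]
gripper_width: 0.0499
```

Call:
apply_moves(targets=[[[0,0,-0.4],[0,0,0],40],[[0,0,-0.8],[0,0,0],40],[[0,0,-0.9],[0,0,0],40],[[0,0,-0.9],[0,0,0],40],[[0,0,-0.3],[0,0,0],40]])

```text
time_s: 28.5
tcp_pos: [0.5033, 0.4275, 0.168]
eef_rot: [179.8, -0.3, -97.8]
contact_force: [0.2, 0.5, -1.9]
gripper_width: 0.0498
```

```bash
python3 - <<'E'
from h import *
go((0.5065,0.238,0.16),-92.15)
c=cap("wrist"); save(c["img"],"w14")
E
```

```text
at [0.5033 0.4275 0.168 ] [179.8  -0.3 -97.8] w 49.8 F [ 0.2  0.5 -1.9] t 28.5
 shift units [ 4.68 -0.73  0.22]  turn units [ 0.03 -0.04 -0.71]
```

View pics/w14.png

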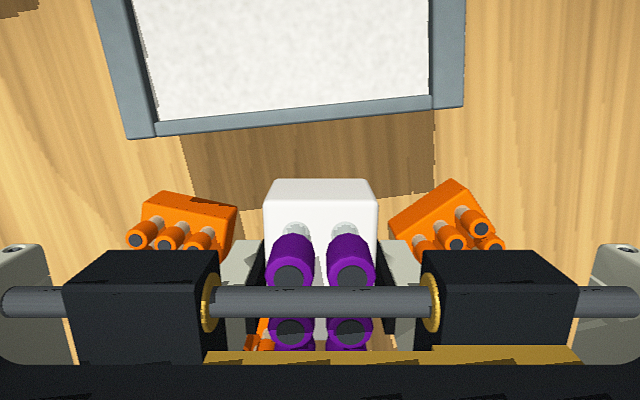

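The rack is held level. Move it over the board centre.

Call:
apply_moves(targets=[[[0.9,-0.15,0],[0.03,-0.03,-0.35],40],[[1,-0.15,0],[0,0,-0.35],40],[[1,-0.1,0],[0,0,0],40],[[1,0,0],[0,0,0],40],[[0.5,0,0],[0,0,0],40]])

```text
time_s: 29.05
tcp_pos: [0.5037, 0.2462, 0.1614]
eef_rot: [179.6, -0.2, -91.8]
contact_force: [0.5, 0.4, -1.9]
gripper_width: 0.0498
```

```bash
python3 - <<'E'
from h import *
go((0.5065,0.238,0.107),-92.15)
E
```

```text
at [0.5037 0.2462 0.1614] [179.6  -0.2 -91.8] w 49.8 F [ 0.5  0.4 -1.9] t 29.1
 shift units [ 0.2  -0.09  1.36]  turn units [ 0.05 -0.03  0.04]
```

Call:
apply_moves(targets=[[[0.15,-0.08,0.3],[0.05,-0.03,0],40],[[0,0,0.4],[0,0,0],40],[[0,0,0.3],[0,0,0],40],[[0,0,0.1],[0,0,0],40],[[0,0,0],[0,0,0],40]])

```text
time_s: 29.55
tcp_pos: [0.5043, 0.2351, 0.1116]
eef_rot: [179.7, -0.2, -92.1]
contact_force: [0.1, 0.4, -2.2]
gripper_width: 0.0496
```

```bash
python3 - <<'E'
from h import *
go((0.5065,0.238,0.107),-92.15)
E
```

```text
at [0.5043 0.2351 0.1116] [179.7  -0.2 -92.1] w 49.6 F [ 0.1  0.4 -2.2] t 29.6
 shift units [-0.08 -0.05  0.12]  turn units [ 0.03 -0.02  0.01]
```

Call:
apply_moves(targets=[[[0,0,0.07],[0.03,-0.02,0],40],[[0,0,0.05],[0,0,0],40],[[0,0,0],[0,0,0],40]])

```text
time_s: 29.85
tcp_pos: [0.5047, 0.2362, 0.1071]
eef_rot: [-180.0, 0.0, -92.0]
contact_force: [0.5, 0.2, -2.9]
gripper_width: 0.0502
```

```bash
python3 - <<'E'
from h import *
go((0.5065,0.238,0.107),-92.15)
E
```

```text
at [0.5047 0.2362 0.1071] [-180.    0.  -92.] w 50.2 F [ 0.5  0.2 -2.9] t 29.9
 shift units [-0.05 -0.04  0.  ]  turn units [-0.01  0.    0.02]
```

Contact is near (the rack is at most 1 mm up). Touch down, release and rise.

Call:
apply_moves(targets=[[[0,0,0.03],[0,0,0],40],[[0,0,0],[0,0,0],66],[[0,0,0],[0,0,0],66],[[0,0,-0.3],[0,0,0],66],[[0,0,-0.8],[0,0,0],66]])

```text
time_s: 30.35
tcp_pos: [0.5039, 0.236, 0.1503]
eef_rot: [179.9, -0.1, -92.0]
contact_force: [0.0, 0.6, 0.5]
gripper_width: 0.0659
```

Call:
apply_moves(targets=[[[0,0,-0.9],[0,0,0],66],[[0,0,-0.9],[0,0,0],66],[[-0.7,0,0],[0,0,0],66],[[-0.8,0,0],[0,0,0],66]])

```text
time_s: 30.75
tcp_pos: [0.5083, 0.2958, 0.2352]
eef_rot: [-179.6, 0.3, -92.1]
contact_force: [0.3, -0.7, -0.6]
gripper_width: 0.066
```

```bash
python3 - <<'E'
from h import *
from tabs import C,X,Y
go((0.5,-0.07,0.2),-92)
c=cap("wrist"); save(c["img"],"w15")
P=cloud(c);z=P[...,2]; hs=cv2.cvtColor(c["img"],cv2.COLOR_BGR2HSV);H,S,V=cv2.split(hs)
n=(abs(P[...,0]-.505)<.06)&(abs(P[...,1]-.236)<.06); n[245:]=False
p=P[n&(S<70)&(z>0.104)&(z<0.115)]; q=rect(p[:,:2]); d=np.array(q[0])-C; print("block",q,len(p),"station",d@X,d@Y,np.median(p[:,2]))
p=P[n&(H>125)&(H<162)&(S>90)&(z>0.1)]; print("caps z",np.percentile(p[:,2],[5,50,95]))
E
```

```text
at [0.5083 0.2958 0.2352] [-179.6    0.3  -92.1] w 66.0 F [ 0.3 -0.7 -0.6] t 30.8
 shift units [ 9.15 -0.12  0.84]  turn units [-0.05  0.04 -0.01]
block ((0.5044782161712646, 0.2357698678970337), 0.07090791314840317, 0.04995718225836754, 87.83242797851562) 3053 station -0.0023043879040717955 0.0019367386261939508 0.11009004268921307
caps z [0.13816301 0.14599235 0.14738295]
```

View pics/w15.png

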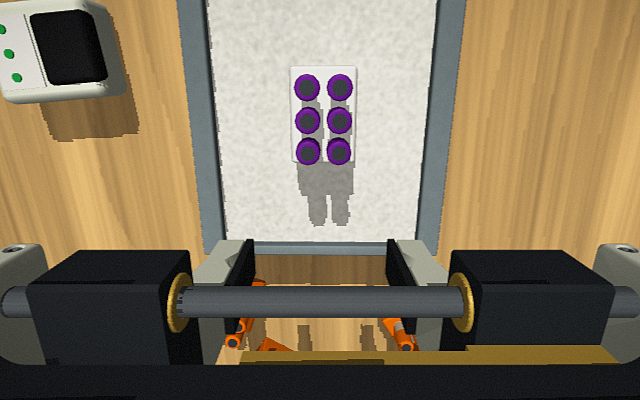

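The rack stands at station (-2, +2 mm), block top 110 mm. Now push the tray home with the fingertips against the front of the flange.

Call:
apply_moves(targets=[[[0.8,0,0],[0,0,0],40],[[1,0,0],[0,0,0],30],[[1,0,0],[0,0,0],30],[[1,0,0],[0,0,0],30],[[1,0,0],[0,0,0],30]])

```text
time_s: 31.3
tcp_pos: [0.5046, 0.1099, 0.2391]
eef_rot: [-179.1, 0.6, -91.4]
contact_force: [0.5, 0.4, -0.4]
gripper_width: 0.0327
```

Call:
apply_moves(targets=[[[1,0,0],[0,0,0],30],[[1,0,0],[0,0,0],30],[[1,0,0.2],[0,0,0],30],[[1,0,0.3],[0,0,0],30],[[0.8,0,0.4],[0,0,0],30]])

```text
time_s: 31.8
tcp_pos: [0.5022, -0.0895, 0.209]
eef_rot: [-178.3, 0.7, -91.2]
contact_force: [1.8, 1.3, 0.4]
gripper_width: 0.0299
```

```bash
python3 - <<'E'
from h import *
go((0.495,-0.092,0.045),-92.15)
c=cap("top"); save(c["img"],"t16",(120,110,520,300),2)
P=cloud(c);z=P[...,2];m=(z>0.046)&(z<0.055);mm=np.zeros_like(m);mm[200:270,345:372]=m[200:270,345:372]
p=P[mm];print(len(p),p.mean(0) if len(p) else 0)
E
```

```text
at [ 0.5022 -0.0895  0.209 ] [-178.3    0.7  -91.2] w 29.9 F [1.8 1.3 0.4] t 31.8
 shift units [0.12 0.3  4.09]  turn units [-0.21  0.09  0.11]
26 [ 0.57660614 -0.00634392  0.05189332]
```

View pics/t16.png

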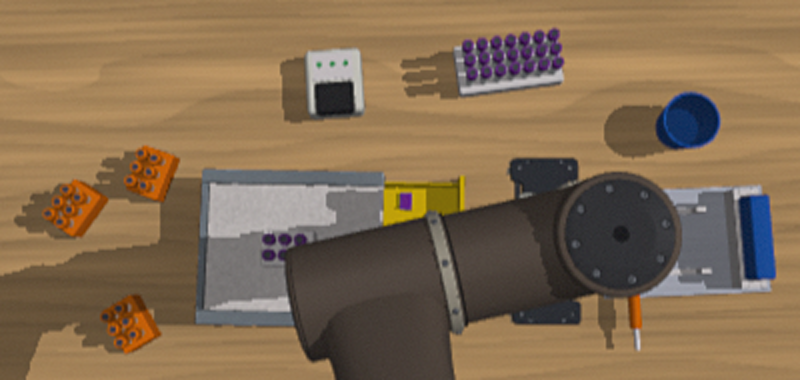

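Call:
apply_moves(targets=[[[0.1,0.25,0.6],[-0.2,0.08,0.1],30],[[0,0,0.9],[0,0,0],30],[[0,0,0.9],[0,0,0],30],[[0,0,0.7],[0,0,0],30],[[0,0,0],[0,0,0],30]])

```text
time_s: 32.35
tcp_pos: [0.4929, -0.0991, 0.0832]
eef_rot: [-179.7, 0.1, -92.5]
contact_force: [-0.2, 0.2, 0.1]
gripper_width: 0.03
```

```bash
python3 - <<'E'
from h import *
go((0.495,-0.092,0.045),-92.15)
E
```

```text
at [ 0.4929 -0.0991  0.0832] [-1.797e+02  1.000e-01 -9.250e+01] w 30.0 F [-0.2  0.2  0.1] t 32.4
 shift units [-0.18 -0.04  0.95]  turn units [-0.03  0.01 -0.04]
```

Call:
apply_moves(targets=[[[0,-0.04,0.4],[0,0,0],30],[[0,0,0.4],[0,0,0],30],[[0,0,0.1],[0,0,0],30],[[-0.2,0,0],[0,0,0],30],[[-0.3,0,0],[0,0,0],30]])

```text
time_s: 32.85
tcp_pos: [0.5007, -0.0784, 0.0541]
eef_rot: [-179.3, 0.1, -92.4]
contact_force: [0.9, 0.1, 0.8]
gripper_width: 0.03
```

```bash
python3 - <<'E'
from h import *
go((0.501,0.052,0.045),-92.15)
E
```

```text
at [ 0.5007 -0.0784  0.0541] [-1.793e+02  1.000e-01 -9.240e+01] w 30.0 F [0.9 0.1 0.8] t 32.9
 shift units [-3.26  0.13  0.23]  turn units [-0.09  0.01 -0.04]
```

Call:
apply_moves(targets=[[[0,0.05,0.2],[-0.08,0,0],30],[[-0.3,0,0],[0,0,0],30],[[-0.5,0,0],[0,0,0],30],[[-0.5,0,0],[0,0,0],30],[[-0.5,0,0],[0,0,0],30]])

```text
time_s: 33.35
tcp_pos: [0.503, -0.002, 0.049]
eef_rot: [-179.7, 0.1, -92.4]
contact_force: [1.8, -1.6, -0.5]
gripper_width: 0.0301
```

```bash
python3 - <<'E'
from h import *
go((0.501,0.052,0.045),-92.15)
E
```

```text
at [ 0.503 -0.002  0.049] [-1.797e+02  1.000e-01 -9.240e+01] w 30.1 F [ 1.8 -1.6 -0.5] t 33.4
 shift units [-1.35  0.11  0.1 ]  turn units [-0.03  0.01 -0.03]
```

Call:
apply_moves(targets=[[[-0.3,0.03,0.05],[0,0,0],30],[[-0.3,0,0],[0,0,0],30],[[-0.25,0,0],[0,0,0],30],[[-0.2,0,0],[0,0,0],30],[[-0.15,0,0],[0,0,0],30]])

```text
time_s: 33.85
tcp_pos: [0.5037, 0.0486, 0.0478]
eef_rot: [-179.8, -0.2, -92.2]
contact_force: [20.0, -56.2, -4.8]
gripper_width: 0.0301
```

Call:
apply_moves(targets=[[[-0.15,0,0],[0,0,0],30],[[-0.15,0,0],[0,0,0],30]])

```text
time_s: 34.05
tcp_pos: [0.5037, 0.0485, 0.048]
eef_rot: [179.9, -1.2, -92.1]
contact_force: [16.0, -45.6, 0.6]
gripper_width: 0.0301
```

Hard stop: the tray is home. Back off, rise and inspect.

Call:
apply_moves(targets=[[[0.3,0,0],[0,0,0],30],[[0.5,0,-0.3],[0,0,0],30],[[0.4,0,-0.9],[0,0,0],30],[[0.3,0,-0.9],[0,0,0],30],[[0,0,-0.9],[0,0,0],30]])

```text
time_s: 34.55
tcp_pos: [0.4981, -0.0145, 0.1677]
eef_rot: [179.2, -1.6, -92.4]
contact_force: [0.3, 1.1, -0.2]
gripper_width: 0.03
```

Call:
apply_moves(targets=[[[0.5,0,-0.8],[0,-0.1,0],30],[[1,0,-0.3],[0,0,0],30],[[1,0,0],[0,0,0],30],[[0,0,0],[0,0,0],30]])

```text
time_s: 34.95
tcp_pos: [0.4978, -0.1153, 0.2225]
eef_rot: [179.9, -0.6, -92.3]
contact_force: [-0.7, 0.3, -0.4]
gripper_width: 0.0295
```

```bash
python3 - <<'E'
from tabs import *
go((0.5,0,0.25),-92)
c=tabs("top",0.2); save(c["img"],"t17",(120,110,520,300),2)
P=cloud(c);z=P[...,2]
m=(z>0.044)&(z<0.055);mm=np.zeros_like(m);mm[215:262,318:345]=m[215:262,318:345]
p=P[mm];d=p[:,:2]-C;print("flange",len(p),np.median(d@X),(d@X).min(),(d@X).max())
s=cap("scene"); save(s["img"],"s17",(100,90,500,320),2)
E
```

```text
at [ 0.4978 -0.1153  0.2225] [179.9  -0.6 -92.3] w 29.5 F [-0.7  0.3 -0.4] t 35.0
 shift units [-2.88  0.06 -0.71]  turn units [ 0.01 -0.07 -0.04]
top [254. 229.] 18 sx 0.017 sy -0.009 z 0.147
top [262. 229.] 17 sx -0.005 sy -0.010 z 0.146
top [270. 230.] 14 sx -0.024 sy -0.007 z 0.146
top [254. 237.] 20 sx 0.017 sy 0.012 z 0.146
top [262. 237.] 18 sx -0.003 sy 0.012 z 0.146
top [270. 237.] 19 sx -0.025 sy 0.011 z 0.148
  return _methods._mean(a, axis=axis, dtype=dtype,
  ret = ret.dtype.type(ret / rcount)
Traceback (most recent call last):
ValueError: zero-size array to reduction operation minimum which has no identity
```

View pics/t17.png

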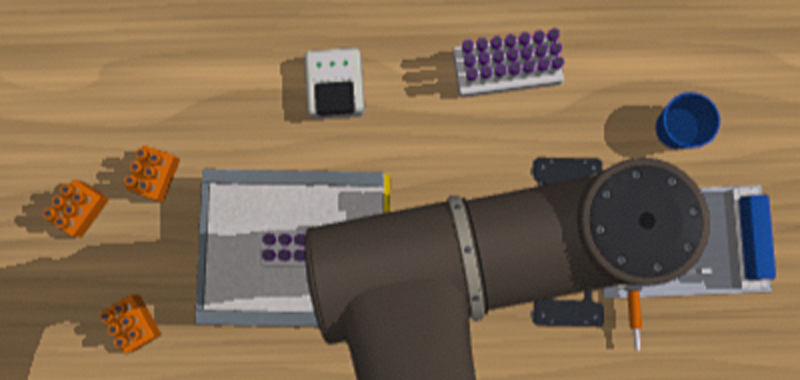

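The arm hides the front, so I'll take a wrist look at the stand from here and then retreat to the far side.

```bash
python3 - <<'E'
from h import *
c=cap("wrist"); save(c["img"],"w18"); P=cloud(c); z=P[...,2]
hs=cv2.cvtColor(c["img"],cv2.COLOR_BGR2HSV);H,S,V=cv2.split(hs)
m=(z>0.040)&(z<0.05)&(S<60)&(V<140)&(abs(P[...,1]+.257)<.022)&(abs(P[...,0]-.505)<.09); m[245:]=False
p=P[m]; print("pip body",rect(p[:,:2]),len(p),np.median(p[:,2]))
b=(H>105)&(H<125)&(S>140)&(z>0.083)&(z<0.094); p=P[b]
if len(p): print("scraper",rect(p[:,:2]))
E
```

```text
pip body ((0.4997826814651489, -0.2504102885723114), 0.031198101118206978, 0.12938903272151947, 87.28026580810547) 4099 0.04589616371860111
scraper ((0.7664520740509033, -0.10452413558959961), 0.04432025924324989, 0.0, -106.74539947509766)
```

View pics/w18.png

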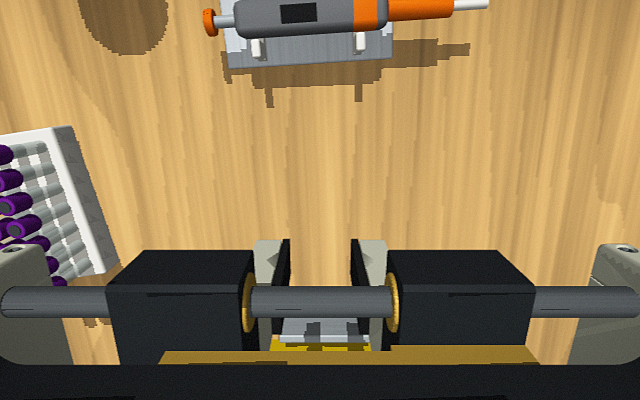

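Call:
apply_moves(targets=[[[-0.5,0,-0.7],[0,0,0],30],[[-1,0,-0.4],[0,0,0],30],[[-1,0,0],[0,0,0],30],[[-1,0,0],[0,0,0],30],[[-1,0,0],[0,0,0],30]])

```text
time_s: 35.55
tcp_pos: [0.5039, 0.0737, 0.2641]
eef_rot: [179.7, -0.5, -92.6]
contact_force: [0.9, 0.8, 0.4]
gripper_width: 0.0302
```

Call:
apply_moves(targets=[[[-1,0,0],[0,0,0],30],[[-1,0,0],[0,0,0],30],[[-1,0,0],[0,0,0],30],[[-1,0,0],[0,0,0],30],[[-1,0,0],[0,0,0],30]])

```text
time_s: 36.05
tcp_pos: [0.5074, 0.2881, 0.2608]
eef_rot: [179.6, -0.5, -92.2]
contact_force: [0.9, 0.2, 0.1]
gripper_width: 0.0299
```

Call:
apply_moves(targets=[[[-1,0.2,0],[0,0,0],30],[[-1,0.3,0],[0,0,0],30],[[-1,0.4,0],[0,0,0],30],[[-1,0.5,0],[0,0,0],30],[[-0.8,0.5,0],[0,0,0],30]])

```text
time_s: 36.55
tcp_pos: [0.4305, 0.4965, 0.2551]
eef_rot: [179.3, -0.7, -91.9]
contact_force: [0.8, 0.4, 0.5]
gripper_width: 0.0299
```

Call:
apply_moves(targets=[[[-0.6,0.5,0],[0,0,0],30],[[-0.5,0.5,0],[0,0,0],30],[[0,0,0],[0,0,0],30],[[0,0,0],[0,0,0],30]])

```text
time_s: 36.95
tcp_pos: [0.381, 0.5512, 0.2501]
eef_rot: [179.1, -1.0, -91.3]
contact_force: [-0.1, -0.6, 0.2]
gripper_width: 0.0299
```

```bash
python3 - <<'E'
from tabs import *
go((0.5,0,0.25),-92)
c=tabs("top",0.2); save(c["img"],"t18",(120,110,520,300),2)
P=cloud(c);z=P[...,2]
m=(z>0.044)&(z<0.055);mm=np.zeros_like(m);mm[215:262,318:345]=m[215:262,318:345]
p=P[mm];d=p[:,:2]-C;print("flange",len(p))
if len(p): print(np.median(d@X))
s=cap("scene"); save(s["img"],"s18",(100,90,500,320),2)
hs=cv2.cvtColor(c["img"],cv2.COLOR_BGR2HSV);H,S,V=cv2.split(hs)
b=(H>105)&(H<125)&(S>140)&(z>0.08)&(z<0.096); b[:,:480]=False; p=P[b]; print("scraper",rect(p[:,:2]),np.median(p[:,2]))
m=(z>0.036)&(z<0.052)&(abs(P[...,1]+.257)<.014)&(abs(P[...,0]-.505)<.07); p=P[m]; print("pip",rect(p[:,:2]),np.median(p[:,2]))
E
```

```text
at [0.381  0.5512 0.2501] [179.1  -1.  -91.3] w 29.9 F [-0.1 -0.6  0.2] t 37.0
 shift units [13.71 -3.29  0.2 ]  turn units [ 0.11 -0.13  0.09]
top [254. 229.] 22 sx 0.018 sy -0.008 z 0.146
top [262. 230.] 23 sx -0.005 sy -0.007 z 0.147
top [270. 229.] 20 sx -0.024 sy -0.009 z 0.145
top [254. 237.] 22 sx 0.017 sy 0.012 z 0.147
top [262. 237.] 19 sx -0.005 sy 0.012 z 0.147
top [270. 237.] 20 sx -0.025 sy 0.011 z 0.145
flange 125
-0.17381882575464908
scraper ((0.5079009532928467, -0.4273218810558319), 0.11319555342197418, 0.03039570152759552, 0.7697460651397705) 0.08746728526215763
pip ((0.5039913058280945, -0.25653544068336487), 0.13786642253398895, 0.02673807181417942, 0.11305085569620132) 0.04544207267793832
```

View pics/t18.png

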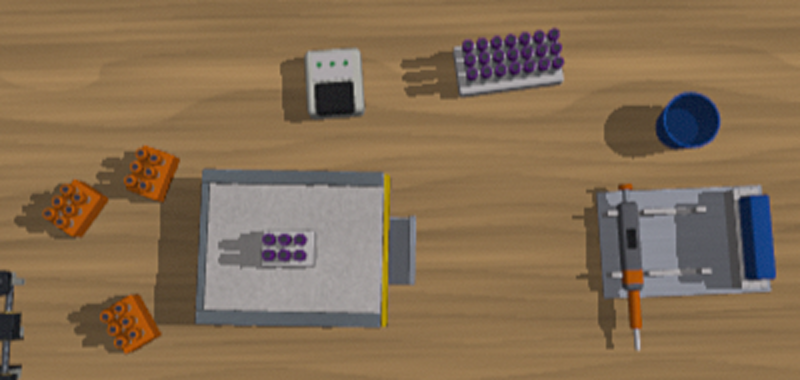

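View pics/s18.png

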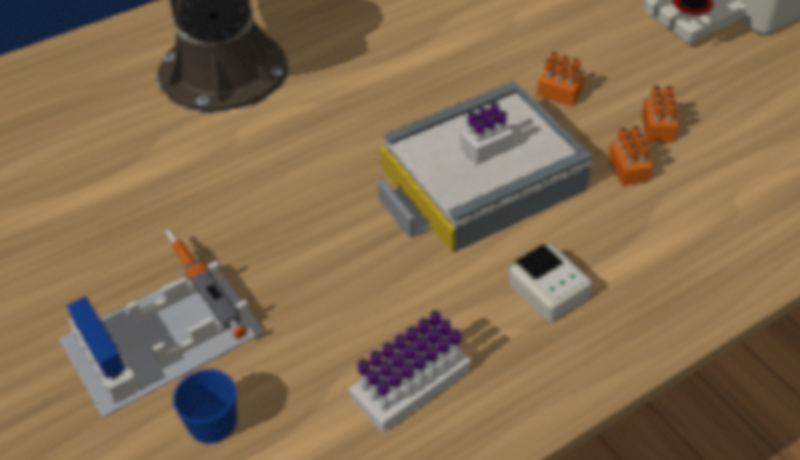

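All checks agree: flange at -173.8 mm (home is -173), pipette at (0.504, -0.2565) lying low in both notches, scraper in the dock, and the rack on the board with no stray tabs. Handing in.

```bash
python3 -c "
from plant import r
print(r.close_job(), r.get_state()['time_s'])"
```

```text
the job is handed in; nothing more can be done
the job is handed in; nothing more can be done
```

The station is cleared down and the job is handed in, at about 37 s of the 208 s allowed. No verdict comes back, so the results below are from my own last checks. None of them failed or disagreed.

| Item | What I did | Last check |
|---|---|---|
| Pipette (only the orange one was there) | Laid in rest_a | Body at (0.504, -0.2565), top 45 mm above the bench, down in both notches |
| Waste tray | Pulled out to its stop, then pushed home onto its hard stop | Flange at station x = -173.8 mm, where home is -173 mm |
| Tabs (six) | Wiped off in two scraper passes; the robot never came near them | All six counted in the tray before it was pushed in; afterwards none on the board or bench, but the closed tray can't be seen into |
| Scraper | Returned to its dock | Centre within 1 mm of its starting spot and block top at 88 mm, seen just after release; the more oblique overhead view at the end agreed to about 2.5 mm |
| Six-tube rack | Stood on the cleared board | 2 mm off the middle in x and y, upright, block top at 110 mm |

The large tube rack, the tub and the printer were not touched and look unmoved in the final overhead picture. No knock showed in any of the pictures.

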